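# Stack the texture tiles flat in the leaning caddy

### The job

Put the three birch texture tiles back in the leaning black caddy, one on another between its corner angles: the thick ribbed one first, then the ringed one, then the thin lattice one on top. Lay each tile down without dropping it, let go, then press gently on its middle with the fingertips for a moment to feel that it lies flat before you fetch the next. Leave everything else where it is.

Things in the scene. Friction and masses are not known exactly. Their poses are not given: they have to be found in the camera images.
- deck: Sloping top plate of the leaning tile caddy: flat matte black steel with a flush cork liner, 104 mm along the slope x 84 mm across, at 25 degrees, low edge towards the robot; place and yaw vary. Origin: middle of its upper face, 70 mm above the bench. x points up the slope, y across it (level), z is its outward normal, leaning towards the robot.
- caddy: The caddy's stand (origin on the bench under the deck's middle), fixed. Four corner angles (L-posts 3 mm thick, legs 12 mm, 36 mm tall along the deck's z) stand on the deck; a tile fits between them with 3 mm to spare on every side, long side along the deck's x. Between the angles a tile's long sides are open over 62 mm for the fingers; the deck reaches 12 mm past the tile there.
- ribbed_mid (a point): Centre (half-way up) of the ribbed texture tile: loose birch plywood plate 80 mm (its x) x 60 mm (its y), 16 mm thick; milled face: six straight parallel grooves along its length (grooves only, so tiles stack flat). z is its upper face's normal. About 30 to 77 g; starts lying flat on the bench, face up.
- ringed_mid (a point): Centre (half-way up) of the ringed texture tile: loose birch plywood plate 80 mm (its x) x 60 mm (its y), 14 mm thick; milled face: three concentric round grooves (grooves only, so tiles stack flat). z is its upper face's normal. About 30 to 77 g; starts lying flat on the bench, face up.
- lattice_mid (a point): Centre (half-way up) of the lattice texture tile: loose birch plywood plate 80 mm (its x) x 60 mm (its y), 12 mm thick; milled face: crossing diagonal grooves (a diamond lattice) (grooves only, so tiles stack flat). z is its upper face's normal. About 30 to 77 g; starts lying flat on the bench, face up.
- star: Bystander: coral silicone star, 70 mm across, 14 mm high, lying on the bench. Origin: middle of its underside. To be left where it is.
- fidget: Bystander: chrome fidget slider 56 x 26 x 13 mm, lying on the bench. Origin: middle of its underside. To be left where it is.
- beads: Bystander: white ceramic bead cluster on a short upright dowel with a turned foot 44 mm wide, 80 mm tall. Origin: middle of its underside. To be left where it is.
- succulent: Bystander: succulent in a terracotta pot, 74 mm wide, 90 mm tall. Origin: middle of its underside. To be left where it is.
- mug: Bystander: white mug, 76 mm wide, 85 mm tall. Origin: middle of its underside. To be left where it is.
- rainstick: Bystander: wooden rainstick segment lying on the bench, 174 x 50 x 50 mm, long along its x. Origin: middle of its underside. To be left where it is.
- puck: Bystander: cork coaster puck, 60 mm wide, 20 mm high. Origin: middle of its underside. To be left where it is.

How it is judged:
On the way, in this order (a step that is already met when the one before it is completed fails the run):
1. the ribbed tile has been laid on the deck between the corner angles and let go (x of ribbed_mid in the frame of deck between -0.01 and 0.01 m and y of ribbed_mid in the frame of deck between -0.01 and 0.01 m and z of ribbed_mid in the frame of deck between -0.002 and 0.018 m and angle between the z axis of ribbed_mid and the z axis of deck, either way round below 0.25 rad and contact force between the fingers and ribbed below 0.1 N and linear speed of ribbed below 0.03 m/s), for 0.1 s.
2. the fingers press the ribbed tile down on the deck gently on its middle, with 3 to 30 N, for a moment, and it lies flat (x of ribbed_mid in the frame of deck between -0.006 and 0.006 m and y of ribbed_mid in the frame of deck between -0.006 and 0.006 m and z of ribbed_mid in the frame of deck between 0.0055 and 0.0105 m and angle between the z axis of ribbed_mid and the z axis of deck, either way round below 0.05 rad and x of the grasp point in the frame of ribbed_mid between -0.025 and 0.025 m and y of the grasp point in the frame of ribbed_mid between -0.025 and 0.025 m and contact force between the fingers and ribbed between 3 and 30 N and contact force between ribbed and deck above 3 N), for 0.1 s.
3. the ringed tile has been laid on the ribbed tile between the corner angles and let go (x of ringed_mid in the frame of deck between -0.01 and 0.01 m and y of ringed_mid in the frame of deck between -0.01 and 0.01 m and z of ringed_mid in the frame of deck between 0.013 and 0.033 m and angle between the z axis of ringed_mid and the z axis of deck, either way round below 0.25 rad and contact force between the fingers and ringed below 0.1 N and linear speed of ringed below 0.03 m/s), for 0.1 s.
4. the fingers press the ringed tile down on the ribbed tile gently on its middle, with 3 to 30 N, for a moment, and it lies flat (x of ringed_mid in the frame of deck between -0.006 and 0.006 m and y of ringed_mid in the frame of deck between -0.006 and 0.006 m and z of ringed_mid in the frame of deck between 0.0205 and 0.0255 m and angle between the z axis of ringed_mid and the z axis of deck, either way round below 0.05 rad and x of the grasp point in the frame of ringed_mid between -0.025 and 0.025 m and y of the grasp point in the frame of ringed_mid between -0.025 and 0.025 m and contact force between the fingers and ringed between 3 and 30 N and contact force between ringed and ribbed above 3 N), for 0.1 s.
5. the lattice tile has been laid on the ringed tile between the corner angles and let go (x of lattice_mid in the frame of deck between -0.01 and 0.01 m and y of lattice_mid in the frame of deck between -0.01 and 0.01 m and z of lattice_mid in the frame of deck between 0.026 and 0.046 m and angle between the z axis of lattice_mid and the z axis of deck, either way round below 0.25 rad and contact force between the fingers and lattice below 0.1 N and linear speed of lattice below 0.03 m/s), for 0.1 s.
6. the fingers press the lattice tile down on the ringed tile gently on its middle, with 3 to 30 N, for a moment, and it lies flat (x of lattice_mid in the frame of deck between -0.006 and 0.006 m and y of lattice_mid in the frame of deck between -0.006 and 0.006 m and z of lattice_mid in the frame of deck between 0.0335 and 0.0385 m and angle between the z axis of lattice_mid and the z axis of deck, either way round below 0.05 rad and x of the grasp point in the frame of lattice_mid between -0.025 and 0.025 m and y of the grasp point in the frame of lattice_mid between -0.025 and 0.025 m and contact force between the fingers and lattice between 3 and 30 N and contact force between lattice and ringed above 3 N), for 0.1 s.
At the end, for the whole second after the job is handed in: All three tiles lie in the caddy, let go and at rest: ribbed on the deck, ringed on it, lattice on top, each within 6 mm of the middle of the deck along and across the slope, at its stacked height within 2.5 mm, and parallel to the deck within 0.05 rad (x of ribbed_mid in the frame of deck between -0.006 and 0.006 m and y of ribbed_mid in the frame of deck between -0.006 and 0.006 m and z of ribbed_mid in the frame of deck between 0.0055 and 0.0105 m and angle between the z axis of each of ribbed_mid, ringed_mid, lattice_mid and the z axis of deck, either way round below 0.05 rad and linear speed of each of ribbed, ringed, lattice below 0.01 m/s and x of ringed_mid in the frame of deck between -0.006 and 0.006 m and y of ringed_mid in the frame of deck between -0.006 and 0.006 m and z of ringed_mid in the frame of deck between 0.0205 and 0.0255 m and x of lattice_mid in the frame of deck between -0.006 and 0.006 m and y of lattice_mid in the frame of deck between -0.006 and 0.006 m and z of lattice_mid in the frame of deck between 0.0335 and 0.0385 m); the robot touches nothing.
It fails at once if a tile is dropped (falls free faster than 0.6 m/s) ((contact force between the fingers and ribbed below 0.05 N and linear speed of ribbed above 0.6 m/s) or (contact force between the fingers and ringed below 0.05 N and linear speed of ringed above 0.6 m/s) or (contact force between the fingers and lattice below 0.05 N and linear speed of lattice above 0.6 m/s)).
It fails at once if a bystander is moved more than 30 mm (distance of any of star, fidget, beads, mug, succulent, rainstick, puck from where it was at the start of the episode above 0.03 m).
It also fails if it takes over 72 s, if anything falls off the work surface, if the arm or the gripper's body presses on something with over 40 N, if the wrist force passes 120 N, or if a joint passes its speed limit or range.

### The arm

A 7-joint arm with a two-finger parallel gripper is mounted at the origin on the work surface. World frame = base frame: x ahead of the robot, y to its left, z up, the work surface at z = 0. Lengths are in m, angles in rad, forces in N, time in s.
With the tool pointing down it reaches from about 0.35 to 0.9 m from the base axis. Payload 19.9 kg.
Tool frame: the origin (TCP) lies at the centre of the arm's flange, where the gripper is bolted on; the fingertips stand robot.tcp_to_tips ahead of it and the grasp point (between the pads) lies 180 mm ahead of it (robot.tcp_to_tips is the distance from the TCP to the fingertips, in m); y points along the fingers, z is the direction in which the jaws open and shut, and the axes are right-handed (so a half turn about y gives the same grasp; the last joint's range is limited). The gripper opens to 94 mm and grips with 3 to 60 N. Pads are 16 mm wide; open, the fingers measure 119 mm over their backs; the gripper's body (75 mm by 177 mm) begins 78 mm behind the grasp point.
Start: joints at [-1.179, 0.417, -0.01, 1.614, 0.005, 1.111, -0.053], TCP at [0.263, 0.567, 0.405] pointing down, gripper open.
Joint ranges: [-2.81, 2.81], [-0.39, 2.02], [-1.27, 1.25], [0.06, 2.57], [-1.19, 4.33], [0.19, 2], [-2.82, 2.82]. Speed limits (rad/s): [1.89, 1.89, 2.39, 2.39, 3.01, 3.01, 3.01].

### API

Orientations are given as a unit quaternion [w, x, y, z].
In Python, from bench import robot, cams gives the robot as it stands.
- The arm moves only by the tool jog_arm, never from a script. Its argument "deltas" is a list that holds one entry, the list of rows, each a list of 5 numbers: the shift along the tool's x, y, z in cm, then the turn about the tool's y in rad, then the opening, from -1 (shut) to 1 (fully open). In form: [[[tx, ty, tz, twist, hand], ...]]. A call has 1 to 5 rows; each row shifts and turns the commanded pose from where the row before left it, along the tool's axes as they then stand; what a row does not reach is not made up. A row lasts 1/10 s, in which the tool goes at most 50 mm and 8.59 degrees, less where a joint would pass 70% of its speed; a pose out of reach is approached as far as the arm can. A call is refused whole if a number of a shift passes 5 or a number of a turn 0.15, either way. A call with a gripper value outside its range is refused whole. The fingers move at their own pace and stop on an object; "newtons" is the grip in N (left out, the last holds). Time passes only in rows, so rows that do not move let the fingers close. It gives the time, the measured TCP pose, the force and the opening at its end, in the units of the state.
- robot.sense(): the state, without advancing time (a new reading comes with each control period).
- cams.grab_frame(name): name is "scene" or "top" or "wrist"; returns the picture (480x640x3 uint8, blue, green, red); there is no depth.
- cams.camera_model(name): a dict with "vfov" (degrees; the focal length in pixels is half the picture's height over the tangent of half this angle, whatever the lens; pixels are square), "cx", "cy" (the principal point, pixels), "dist" ([k1, k2, p1, p2, k3] as OpenCV has them; the pictures are not rectified), "T" (4x4, takes a point from camera to world coordinates); the wrist camera has in their place "tool_from_camera" (4x4, takes a point from camera to tool coordinates, whose origin is the TCP and whose axes are the tool frame's). Camera axes: x right, y down, z forward; pixel columns grow to the right and rows downward; lengths in m; the calibration is good to about 2 mm. A picture is of the moment at which its call begins: read the wrist's pose just before it. camera_model takes no time and is no camera call.
- robot.job_done(): hands the job in, once; it reports no verdict.
The state is a dict: "time_s": time; "joints": joint angles; "joint_velocities": joint speeds; "tau": joint torques, N m; "tool_pos": TCP position; "orientation": TCP orientation; "force": force on the tool from outside, world axes, zero at the start; "ft_torque": the same for the moment, N m; "gripper_width": finger opening in m.
Only numpy, scipy, OpenCV 4.12 (cv2) and the standard library are available. Lean on these libraries where they do the work, as an engineer would, in place of code of your own. Each camera call takes 0.05 s, during which the arm holds its last target.

## Working session

There is one attempt and no reset: what is moved stays moved. The work goes in short steps, Python scripts to look and compute and a tool call to move; the robot and the scene stay as the last step left them, time stands still between calls to the robot, and variables do not carry over. Pictures are saved under pics/ and viewed, and the job is handed in when it is done.

Besides the shell and the picture viewer there is one more tool, called as a command line: name --argument value ..., lists and objects as JSON in quotes. jog_arm: Moves the arm, as the interface text tells. Its arguments: {"type":"object","properties":{"deltas":{"type":"array","items":{"type":"array","items":{"type":"array","items":{"type":"number"}}}},"newtons":{"type":"number"}},"required":["deltas"]}

```bash
ls; mkdir -p pics; python3 - <<'E'
from bench import robot, cams
import cv2
s=robot.sense()
print(s, robot.tcp_to_tips)
for n in ("scene","top","wrist"):
    print(n,cams.camera_model(n)); cv2.imwrite(f"pics/{n}0.png",cams.grab_frame(n))
E
```

```text
pics
{'time_s': 0.0, 'joints': array([-1.17849085,  0.41801431, -0.01030444,  1.61415591,  0.00467825,
        1.11070592, -0.05298058]), 'joint_velocities': array([ 0.00105551, -0.00075905, -0.00134089,  0.0002171 , -0.00199218,
       -0.00042322,  0.00053955]), 'tau': array([ 5.19363730e-04, -8.51261258e+01,  6.39015287e-01, -4.25984967e+01,
       -4.88197559e-02,  1.86391734e-02,  8.19358252e-05]), 'tool_pos': array([0.26264324, 0.56699761, 0.40400762]), 'orientation': array([-0.69009999,  0.69097933, -0.15223744,  0.15209642]), 'force': array([ 0.3766198 , -0.4428209 , -0.94779254]), 'ft_torque': array([ 0.00848354, -0.06255116,  0.00661028]), 'gripper_width': 0.09393366694242106} 0.1992
scene {'vfov': 51.396481358068996, 'cx': 320.4257063848001, 'cy': 244.86145208707066, 'dist': array([0.01102307, 0.        , 0.        , 0.        , 0.        ]), 'T': array([[ 0.61664493,  0.6698738 , -0.41354338,  1.01425188],
       [ 0.78717114, -0.51764592,  0.33526749, -0.42201789],
       [ 0.01051786, -0.53227041, -0.84650905,  1.05347057],
       [ 0.        ,  0.        ,  0.        ,
[... 260 characters left out ...]
997201 ,  0.02147133,  0.00993507, -0.03106024],
       [-0.01217024, -0.10661306, -0.9942261 ,  1.4737807 ],
       [ 0.        ,  0.        ,  0.        ,  1.        ]])}
wrist {'vfov': 60.43892443368595, 'cx': 321.2252210023006, 'cy': 240.8478033560663, 'dist': array([-0.05906984,  0.        ,  0.        ,  0.        ,  0.        ]), 'tool_from_camera': array([[ 1.70632434e-04,  9.68907292e-01,  2.47423990e-01,
        -7.24557484e-02],
       [ 7.59737502e-04, -2.47424048e-01,  9.68906994e-01,
         1.96803718e-02],
       [ 9.99999697e-01,  2.26503255e-05, -7.78333773e-04,
        -7.59254797e-04],
       [ 0.00000000e+00,  0.00000000e+00,  0.00000000e+00,
         1.00000000e+00]])}
```

View pics/top0.png

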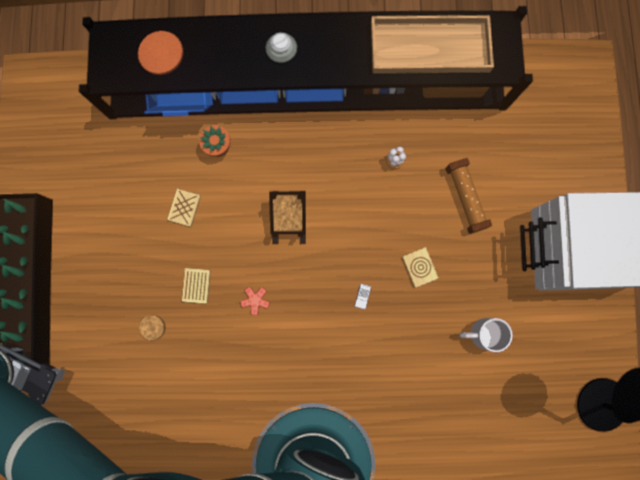

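View pics/scene0.png

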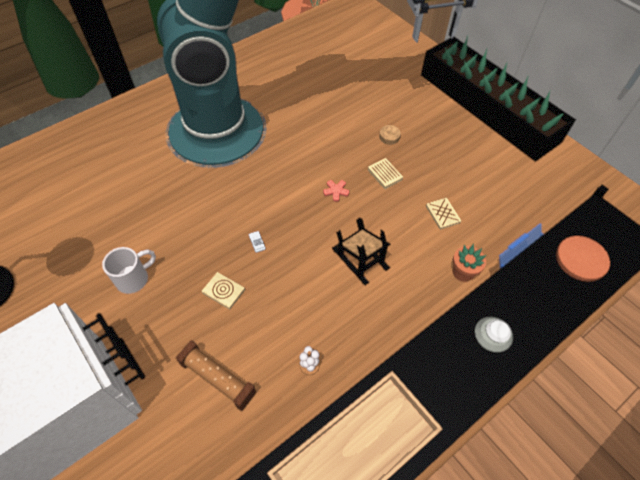

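View pics/wrist0.png

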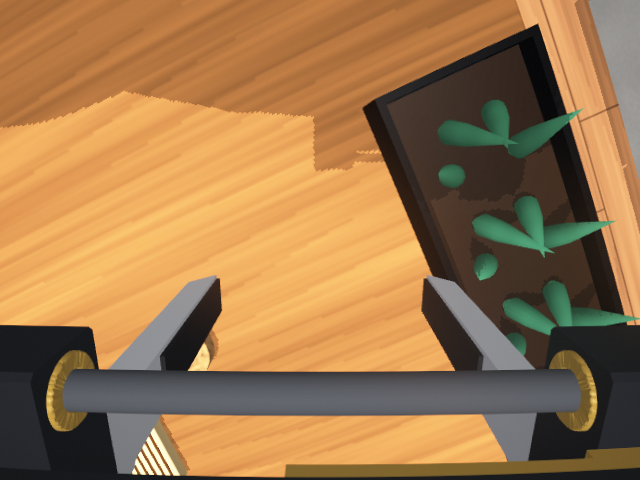

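```bash
cat > h.py <<'E'
import numpy as np, cv2
from scipy.spatial.transform import Rotation as R
from bench import robot, cams
def tool():
    s=robot.sense(); q=s['orientation']; T=np.eye(4)
    T[:3,:3]=R.from_quat([q[1],q[2],q[3],q[0]]).as_matrix(); T[:3,3]=s['tool_pos']; return T,s
def cam(name,Tt=None):
    m=cams.camera_model(name); f=240/np.tan(np.radians(m['vfov'])/2)
    K=np.array([[f,0,m['cx']],[0,f,m['cy']],[0,0,1]])
    T=m['T'] if 'T' in m else Tt@m['tool_from_camera']
    return K,np.array(m['dist']),T
def cast(name,px,z,Tt=None):
    K,d,T=cam(name,Tt)
    u=cv2.undistortPoints(np.array(px,float).reshape(-1,1,2),K,d).reshape(-1,2)
    r=np.c_[u,np.ones(len(u))]@T[:3,:3].T
    o=T[:3,3]
    return o+r*((z-o[2])/r[:,2])[:,None]
def proj(name,P,Tt=None):
    K,d,T=cam(name,Tt); Ti=np.linalg.inv(T)
    p,_=cv2.projectPoints(np.array(P,float).reshape(-1,3),cv2.Rodrigues(Ti[:3,:3])[0],Ti[:3,3],K,d); return p.reshape(-1,2)
def shot(name,fn=None):
    T,_=tool(); im=cams.grab_frame(name)
    if fn: cv2.imwrite(f"pics/{fn}.png",im)
    return im,T
E
python3 - <<'E'
from h import *
im=cv2.imread("pics/top0.png")
hsv=cv2.cvtColor(im,cv2.COLOR_BGR2HSV)
for n,(x,y) in dict(rib=(196,286),ring=(420,267),lat=(183,207)).items():
    print(n,hsv[y-3:y+4,x-3:x+4].reshape(-1,3)[::9].tolist(), hsv[y,x-24],)
# mask
m=cv2.inRange(hsv,(15,60,190),(35,140,255))
m=cv2.morphologyEx(m,cv2.MORPH_CLOSE,np.ones((7,7)))
cs,_=cv2.findContours(m,cv2.RETR_EXTERNAL,cv2.CHAIN_APPROX_NONE)
for c in cs:
    if cv2.contourArea(c)>300: print(cv2.minAreaRect(c),cv2.contourArea(c))
cr=[cv2.resize(im[y-45:y+45,x-45:x+45],(400,400),interpolation=cv2.INTER_CUBIC) for x,y in ((196,286),(288,218))]
cv2.imwrite("pics/crop1.png",np.hstack(cr))
s=cv2.imread("pics/scene0.png"); cv2.imwrite("pics/crop2.png",cv2.resize(s[205:295,310:410],(800,720)[0:1]+(600,),interpolation=cv2.INTER_CUBIC))
E
```

```text
rib [[20, 105, 183], [22, 96, 217], [18, 113, 158], [23, 94, 209], [20, 104, 188], [20, 104, 181]] [ 14 163 150]
ring [[23, 93, 216], [19, 110, 163], [21, 99, 209], [18, 112, 169], [20, 103, 194], [21, 102, 188]] [ 15 165 153]
lat [[17, 118, 168], [17, 125, 155], [17, 125, 159], [18, 109, 199], [18, 110, 194], [19, 106, 212]] [ 14 165 161]
((195.1517333984375, 285.1793518066406), (24.249282836914062, 33.38428497314453), 4.763641834259033) 746.5
((420.5172119140625, 266.7930908203125), (33.42516326904297, 24.511783599853516), 68.19859313964844) 764.0
((183.05162048339844, 206.73486328125), (23.802345275878906, 32.63128662109375), 17.354022979736328) 716.0
((431.9950866699219, 42.005001068115234), (49.17580795288086, 119.56839752197266), 89.43273162841797) 4393.0
```

View pics/crop1.png

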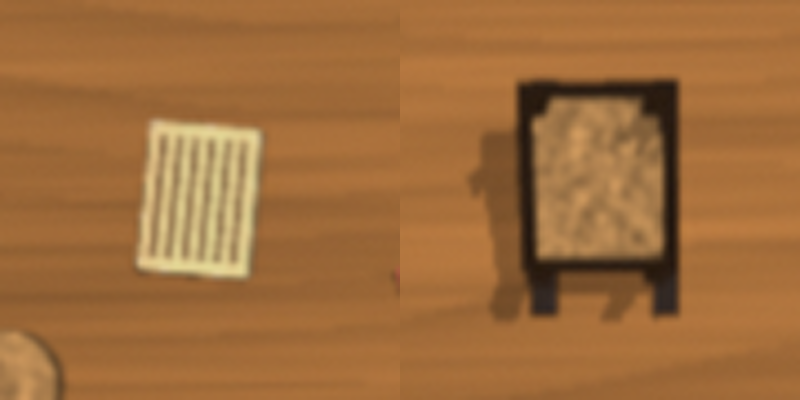

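View pics/crop2.png

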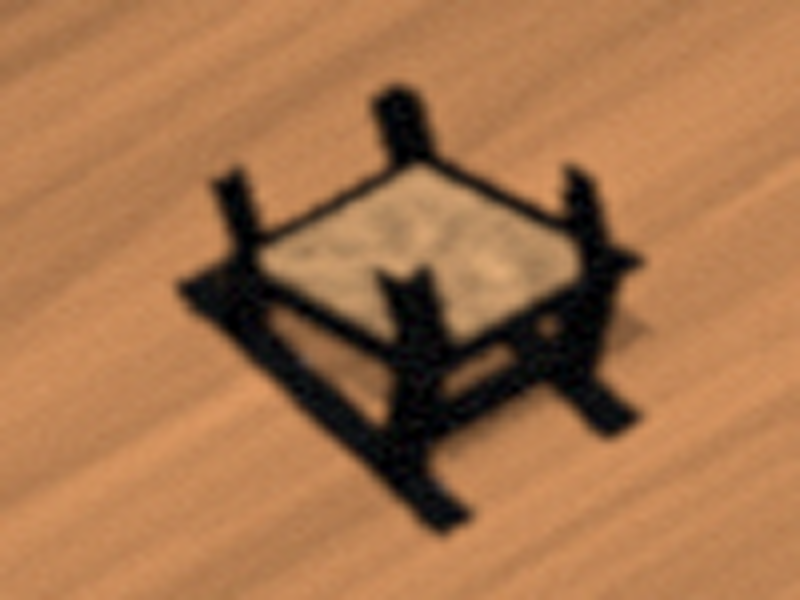

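```bash
python3 - <<'E'
from h import *
im=cv2.imread("pics/top0.png")
for n,c,sz,a,z in (("rib",(195.15,285.18),(24.2,33.4),4.76,.016),("ring",(420.5,266.8),(24.5,33.4),68.2-90,.014),("lat",(183.05,206.7),(23.8,32.6),17.35,.012)):
    P=cast("top",[c],z)[0]; b=cv2.boxPoints((c,sz,a)); W=cast("top",b,z)
    e=[W[1]-W[0],W[2]-W[1]]; L=max(e,key=np.linalg.norm); 
    print(n,P.round(4),[np.linalg.norm(x).round(4) for x in e],"long-axis yaw deg",np.degrees(np.arctan2(L[1],L[0])).round(2))
# deck edges: low edge z=70-52*sin25=48 ; high 92 ; mid 70
for nm,p,z in (("mid",(287.6,213.3),.07),("midL",(269.7,213),.07),("midR",(305.7,213),.07)): print(nm,cast("top",[p],z)[0])
# dark mask edges
hsv=cv2.cvtColor(im,cv2.COLOR_BGR2HSV); m=cv2.inRange(hsv[:,:,2],0,70)[180:250,255:320]
print('\n'.join(''.join('#' if v else '.' for v in r) for r in m))
T,_=tool(); print(T.round(3))
E
```

```text
rib [0.4281 0.2734 0.016 ] [np.float64(0.0798), np.float64(0.0587)] long-axis yaw deg -4.88
ring [ 0.461  -0.2657  0.014 ] [np.float64(0.0794), np.float64(0.0591)] long-axis yaw deg 19.96
lat [0.6193 0.304  0.012 ] [np.float64(0.0798), np.float64(0.0594)] long-axis yaw deg -17.08
mid [0.58821966 0.04635595 0.07      ]
midL [0.58986711 0.08786816 0.07      ]
midR [0.5879803  0.00442806 0.07      ]
.................................................................
.................................................................
.................................................................
.................................................................
.................................................................
.................................................................
.................................................................
.................................................................
.................................................................
.................................................................
........................................
[... 3344 characters left out ...]
#####.......................####...............
..................#####.......................####...............
.................................................................
.................................................................
.................................................................
.................................................................
.................................................................
.................................................................
.................................................................
[[ 0.907 -0.     0.42   0.263]
 [-0.42  -0.001  0.907  0.567]
 [ 0.    -1.    -0.001  0.404]
 [ 0.     0.     0.     1.   ]]
```

```bash
cat >> h.py <<'E'
def go(x,y,z,yaw_deg):
    "z is tip height"
    T,s=tool(); d=np.array([x,y,z+robot.tcp_to_tips])-T[:3,3]
    t=T[:3,:3].T@d*100; yaw=np.degrees(np.arctan2(T[1,0],T[0,0])); tw=-np.radians((yaw_deg-yaw+180)%360-180)
    # shift in current axes, and in axes after the twist
    a=np.radians(yaw_deg); Rf=np.array([[np.cos(a),0,-np.sin(a)],[np.sin(a),0,np.cos(a)],[0,-1,0]])
    print("t",s['time_s'].__round__(2) if hasattr(s['time_s'],'__round__') else s['time_s'],"pos",T[:3,3].round(4),"tipz",round(T[2,3]-robot.tcp_to_tips,4),"yaw",yaw.round(2),"F",s['force'].round(2),"w",round(float(s['gripper_width']),4),"tilt",T[:2,1].round(3))
    print("shift now-axes cm",t.round(2),"| after-twist axes",(Rf.T@d*100).round(2),"twist",round(float(tw),3))
E
python3 -c "
from h import *
go(0.355,0.273,0.17,-4.9)"
```

```text
t 0.15 pos [0.2627 0.567  0.4042] tipz 0.205 yaw -24.85 F [-0.55  0.34 -0.78] w 0.0939 tilt [-0.    -0.001]
shift now-axes cm [ 20.74   3.52 -22.79] | after-twist axes [ 11.71   3.5  -28.51] twist -0.348
```

jog_arm --deltas '[[[3,0.5,-3.3,0,1],[3,0.5,-3.3,0,1],[3,0.5,-3.3,0,1],[3,0.5,-3.3,0,1],[3,0.5,-3.3,0,1]]]'

```text
time_s: 0.65
tool_pos: [0.3296, 0.3525, 0.3794]
orientation: [-0.691, 0.691, -0.152, 0.152]
force: [1.4, 0.4, 0.3]
gripper_width: 0.0939
```

jog_arm --deltas '[[[3,0.5,-3.3,0,1],[2.7,0.5,-3,0,1],[0,0,0,-0.116,1],[0,0,0,-0.116,1],[0,0,0,-0.116,1]]]'

```text
time_s: 1.15
tool_pos: [0.3547, 0.2729, 0.3696]
orientation: [-0.706, 0.707, -0.029, 0.029]
force: [-0.1, 0.8, -0.7]
gripper_width: 0.0938
```

```bash
python3 -c "
from h import *
go(0.355,0.273,0.17,-4.9)
shot('wrist','w1')
T,_=tool(); print(proj('wrist',[[.428,.273,.016]],T))"
```

```text
t 1.15 pos [0.3547 0.2729 0.3696] tipz 0.1704 yaw -4.68 F [-0.14  0.76 -0.69] w 0.0938 tilt [-0. -0.]
shift now-axes cm [0.03 0.04 0.01] | after-twist axes [0.03 0.04 0.01] twist 0.004
[[328.20042879 308.05700151]]
```

View pics/w1.png

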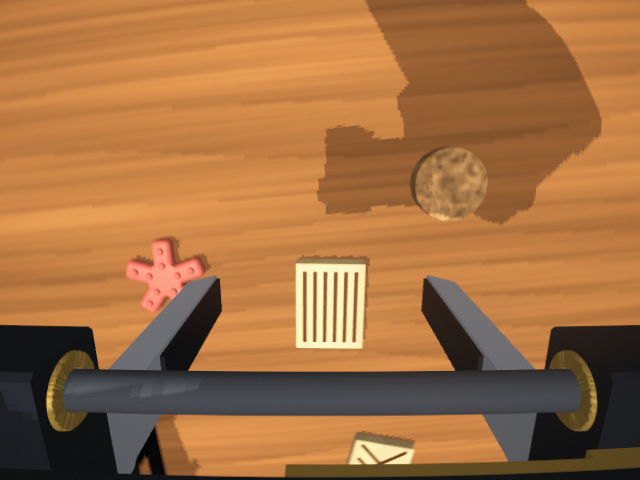

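```bash
cat >> h.py <<'E'
def tile(name,im,T,z,roi):
    x0,x1,y0,y1=roi
    hsv=cv2.cvtColor(im,cv2.COLOR_BGR2HSV)
    m=cv2.inRange(hsv,(15,30,170),(35,140,255)); k=np.zeros_like(m); k[y0:y1,x0:x1]=m[y0:y1,x0:x1]
    k=cv2.morphologyEx(k,cv2.MORPH_CLOSE,np.ones((9,9)))
    cs,_=cv2.findContours(k,cv2.RETR_EXTERNAL,cv2.CHAIN_APPROX_NONE); c=max(cs,key=cv2.contourArea)
    W=cast(name,c.reshape(-1,2),z,T)[:,:2]
    r=cv2.minAreaRect((W*1000).astype(np.float32)); b=cv2.boxPoints(r)
    e=[b[1]-b[0],b[2]-b[1]]; L=max(e,key=np.linalg.norm)
    a=(np.degrees(np.arctan2(L[1],L[0]))+90)%180-90
    print("tile",np.round(r[0],1),"size",np.round(r[1],1),"yaw",round(float(a),2)); return r[0],a
E
python3 -c "
from h import *
T,_=tool(); tile('wrist',cv2.imread('pics/w1.png'),T,.016,(270,400,230,362))"
```

```text
tile [426.9 274.3] size [60.8 80.3] yaw -4.92
```

```bash
python3 -c "
from h import *
go(0.427,0.2742,0.006,-4.9)"
```

```text
t 1.2 pos [0.3547 0.2731 0.3696] tipz 0.1704 yaw -4.22 F [-0.56  0.53  0.18] w 0.0941 tilt [-0. -0.]
shift now-axes cm [ 7.2  16.44  0.65] | after-twist axes [ 7.2  16.44  0.73] twist 0.012
```

jog_arm --deltas '[[[3.6,1,0.35,0.012,1],[3.6,2,0.35,0,1],[0,4,0,0,1],[0,4,0,0,1],[0,3,0,0,1]]]'

```text
time_s: 1.7
tool_pos: [0.4267, 0.2732, 0.2274]
orientation: [-0.706, 0.707, -0.036, 0.035]
force: [-0.0, 0.9, 0.5]
gripper_width: 0.0939
```

```bash
python3 -c "
from h import *
go(0.427,0.2742,0.006,-4.9)
im,T=shot('wrist','w2')"
```

```text
t 1.7 pos [0.4267 0.2732 0.2274] tipz 0.0282 yaw -5.76 F [-0.03  0.92  0.51] w 0.0939 tilt [-0.001 -0.001]
shift now-axes cm [0.03 2.22 0.1 ] | after-twist axes [0.03 2.22 0.1 ] twist -0.015
```

View pics/w2.png

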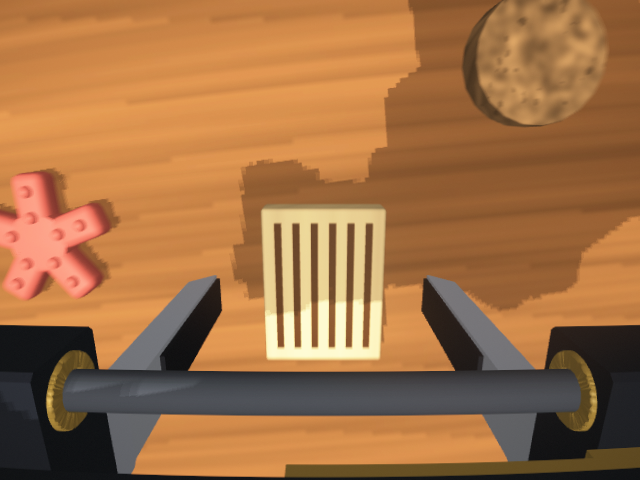

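jog_arm --deltas '[[[0,1.2,0.1,-0.005,1],[0,1.0,0,0,1],[0,0,0,0,1]]]'

```text
time_s: 2.05
tool_pos: [0.4271, 0.2747, 0.2076]
orientation: [-0.706, 0.706, -0.033, 0.033]
force: [0.6, 0.2, 0.7]
gripper_width: 0.0941
```

jog_arm --deltas '[[[0,0,0,0,-1],[0,0,0,0,-1],[0,0,0,0,-1],[0,0,0,0,-1]]]' --newtons 12

```text
time_s: 2.45
tool_pos: [0.4272, 0.2747, 0.2081]
orientation: [0.706, -0.706, 0.033, -0.033]
force: [0.9, -0.0, -0.2]
gripper_width: 0.0653
```

```bash
python3 -c "
from h import *
go(0.427,0.2742,0.006,-4.9)"
```

```text
t 2.45 pos [0.4272 0.2747 0.2081] tipz 0.0089 yaw -5.32 F [ 0.86 -0.01 -0.23] w 0.0653 tilt [0.001 0.   ]
shift now-axes cm [-0.02  0.29 -0.05] | after-twist axes [-0.02  0.29 -0.05] twist -0.007
```

jog_arm --deltas '[[[0,0.2,0,0,-1],[0,0,0,0,-1],[0,0,0,0,-1],[0,0,0,0,-1]]]'

```text
time_s: 2.85
tool_pos: [0.4273, 0.2746, 0.2059]
orientation: [0.706, -0.706, 0.033, -0.033]
force: [1.1, -0.3, 6.9]
gripper_width: 0.0595
```

```bash
python3 -c "
from h import *
go(0.48,0.05,0.19,-1)"
```

```text
t 2.85 pos [0.4273 0.2746 0.2059] tipz 0.0067 yaw -5.32 F [ 1.05 -0.33  6.9 ] w 0.0595 tilt [0.001 0.   ]
shift now-axes cm [  7.34 -18.33 -21.87] | after-twist axes [  5.66 -18.33 -22.37] twist -0.075
```

jog_arm --deltas '[[[0,-2,0,0,-1],[0,-4,0,0,-1],[0,-4.5,0,0,-1],[0,-4.5,0,0,-1],[0,-4.5,0,0,-1]]]'

```text
time_s: 3.35
tool_pos: [0.4268, 0.2743, 0.4025]
orientation: [-0.706, 0.706, -0.033, 0.033]
force: [1.2, 0.2, -0.5]
gripper_width: 0.0598
```

```bash
python3 -c "
from h import *
go(0.69,0.046,0.20,-0.7)"
```

```text
t 3.35 pos [0.4268 0.2743 0.4025] tipz 0.2033 yaw -5.32 F [ 1.2   0.24 -0.47] w 0.0598 tilt [ 0. -0.]
shift now-axes cm [ 28.32   0.34 -20.29] | after-twist axes [ 26.6    0.33 -22.51] twist -0.081
```

jog_arm --deltas '[[[3.5,0,-2.8,-0.081,-1],[3.8,0,-3.2,0,-1],[3.8,0,-3.2,0,-1],[3.8,0,-3.2,0,-1],[3.8,0,-3.2,0,-1]]]'

```text
time_s: 3.85
tool_pos: [0.6111, 0.1122, 0.4007]
orientation: [0.707, -0.707, 0.004, -0.004]
force: [1.0, 1.3, -0.2]
gripper_width: 0.06
```

jog_arm --deltas '[[[3.8,0,-3.2,0,-1],[3.8,0,-3.2,0,-1],[0,0,0,0,-1],[0,0,0,0,-1]]]'

```text
time_s: 4.25
tool_pos: [0.6854, 0.0479, 0.3997]
orientation: [-0.707, 0.707, -0.005, 0.004]
force: [-0.4, 1.0, -1.3]
gripper_width: 0.0601
```

```bash
python3 -c "
from h import *
go(0.69,0.046,0.20,-0.7)
shot('wrist','w3')"
```

```text
t 4.25 pos [0.6854 0.0479 0.3997] tipz 0.2005 yaw -0.77 F [-0.44  0.96 -1.26] w 0.0601 tilt [-0.001 -0.   ]
shift now-axes cm [ 0.46  0.05 -0.18] | after-twist axes [ 0.46  0.05 -0.18] twist -0.001
```

View pics/w3.png

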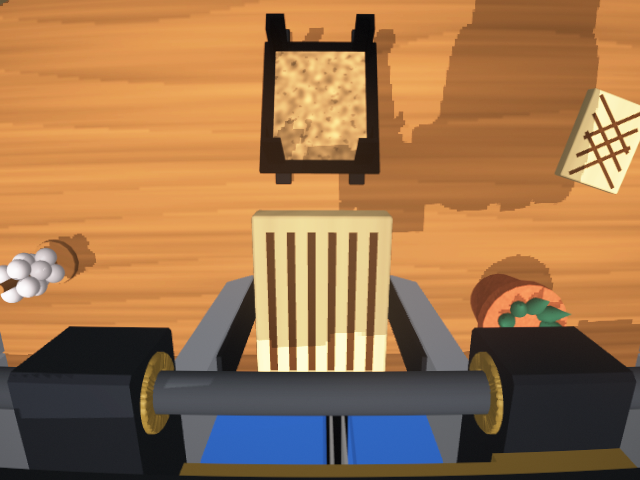

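```bash
cat > deck.py <<'E'
from h import *
def castdeck(name,px,T,c,yaw):
    K,d,Tc=cam(name,T); u=cv2.undistortPoints(np.array(px,float).reshape(-1,1,2),K,d).reshape(-1,2)
    r=np.c_[u,np.ones(len(u))]@Tc[:3,:3].T; o=Tc[:3,3]
    B=R.from_euler('zy',[yaw,-25],degrees=True).as_matrix()  # x up slope, z leaning to robot
    n=B[:,2]; c=np.array([c[0],c[1],.07])
    P=o+r*((n@(c-o))/(r@n))[:,None]
    return (P-c)@B*1000
def measure(fn,T,c,yaw):
    im=cv2.imread(fn); v=cv2.cvtColor(im,cv2.COLOR_BGR2GRAY)
    th=60
    def edge(line,rev=False):
        i=np.where(line<th)[0]; return i
    L=[];Rr=[];CL=[];CR=[]
    for y in range(62,132,2):
        row=v[y,235:410].astype(int); i=np.where(row<th)[0]
        # left run starts
        l=i[i<70]; r=i[i>90]
        r=r[r<150]
        L.append((235+l[0]-.5,y)); CL.append((235+l[l<45][-1]+.5,y)); Rr.append((235+r[-1]+.5,y)); CR.append((235+r[0]-.5,y))
    H=[];Lo=[]
    for x in range(300,345,3):
        col=v[:,x]; i=np.where(col[130:200]<th)[0]; H.append((x,130+i[-1]+.5))
        i=np.where(col[20:70]<th)[0]; Lo.append((x,20+i[0]-.5))
    for nm,p in (("L",L),("R",Rr),("CL",CL),("CR",CR),("H",H),("Lo",Lo)):
        q=castdeck("wrist",p,T,c,yaw); 
        ax,oth=(0,1) if nm in("H","Lo") else (1,0)
        f=np.polyfit(q[:,oth],q[:,ax],1); print(nm,"median",np.median(q[:,ax]).round(2),"std",q[:,ax].std().round(2),"slope deg",np.degrees(np.arctan(f[0])).round(2), "px",p[0],p[-1])
E
python3 -c "
from deck import *
T,_=tool(); measure('pics/w3.png',T,(.588,.046),-0.7)"
```

```text
L median -38.91 std 0.23 slope deg -0.23 px (np.float64(263.5), 62) (np.float64(260.5), 130)
R median 44.22 std 0.24 slope deg -0.47 px (np.float64(376.5), 62) (np.float64(378.5), 130)
CL median -30.85 std 0.21 slope deg -0.25 px (np.float64(274.5), 62) (np.float64(272.5), 130)
CR median 36.11 std 0.2 slope deg -0.07 px (np.float64(364.5), 62) (np.float64(366.5), 130)
H median 53.39 std 0.0 slope deg 0.02 px (300, np.float64(172.5)) (342, np.float64(172.5))
Lo median -50.47 std 0.03 slope deg 0.15 px (300, np.float64(41.5)) (342, np.float64(41.5))
```

```bash
python3 -c "
from h import *
T,_=tool()
im=cv2.imread('pics/w3.png')
g=cv2.cvtColor(im,cv2.COLOR_BGR2GRAY)
for y in (225,240,260): print(y,[int(v) for v in g[y,246:260]],[int(v) for v in g[y,384:398]])
print([int(v) for v in g[205:235,320]],[int(v) for v in g[205:235,300]])
# expected: face corners at tool x=-40, z=+-30, y=tip-9.3mm
P=np.array([[-.04,.1992-.0093,-.03],[-.04,.1992-.0093,.03],[0,.1992-.0093,-.03],[0,.1992-.0093,.03]])
W=P@T[:3,:3].T+T[:3,3]
print(proj('wrist',W,T))
"
```

```text
225 [176, 176, 176, 176, 174, 163, 190, 203, 215, 216, 216, 216, 216, 216] [202, 202, 203, 203, 204, 204, 195, 177, 145, 130, 130, 129, 129, 129]
240 [165, 164, 164, 164, 164, 163, 163, 196, 210, 217, 216, 217, 215, 216] [202, 202, 203, 204, 204, 199, 190, 180, 170, 169, 170, 170, 170, 170]
260 [170, 169, 170, 170, 170, 169, 170, 177, 201, 214, 216, 215, 216, 215] [202, 202, 203, 203, 201, 192, 178, 163, 166, 166, 166, 167, 166, 166]
[164, 165, 170, 175, 175, 152, 139, 141, 141, 142, 148, 185, 204, 210, 216, 217, 217, 217, 217, 217, 217, 217, 217, 217, 217, 217, 217, 217, 216, 217] [165, 164, 168, 174, 174, 150, 136, 138, 139, 140, 154, 191, 207, 214, 219, 220, 221, 220, 220, 220, 219, 220, 220, 220, 220, 220, 220, 220, 220, 220]
[[250.91967672 216.13117548]
 [393.52913351 216.13994544]
 [254.80099181 304.53796073]
 [389.56762248 304.5707704 ]]
```

```bash
python3 -c "
import cv2
im=cv2.imread('pics/w3.png'); cv2.imwrite('pics/w3c.png',cv2.resize(im[195:375,230:420],None,fx=3.1,fy=3.1,interpolation=cv2.INTER_CUBIC))"
```

```text
(no output)
```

View pics/w3c.png

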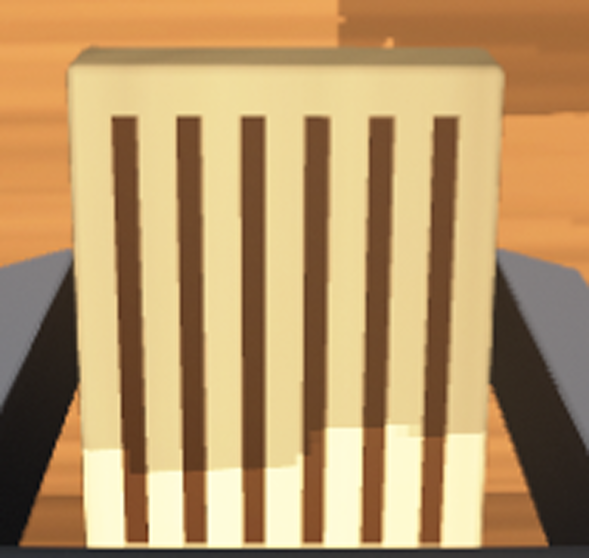

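```bash
cat >> deck.py <<'E'
C=np.array([.5893,.0487,.07]); YAW=-0.85
def place(x,z,off):
    "tile centre at deck x, normal z (m); off = tile centre above tips"
    B=R.from_euler('zy',[YAW,-25],degrees=True).as_matrix()
    P=C+B@np.array([x,0,z]); print("target centre",P.round(4)); go(P[0],P[1],P[2]-off,YAW)
E
python3 -c "
from deck import *
place(0,.075,.0013)"
```

```text
target centre [0.5576 0.0487 0.138 ]
t 4.3 pos [0.6849 0.0491 0.4001] tipz 0.2009 yaw -0.67 F [-0.3   0.64 -0.73] w 0.0599 tilt [-0.001  0.   ]
shift now-axes cm [-12.72   6.43  -0.19] | after-twist axes [-12.73   6.42  -0.23] twist 0.003
```

```bash
sed -i "s/'zy'/'ZY'/" deck.py; python3 -c "
from deck import *
T,_=tool(); measure('pics/w3.png',T,(.5893,.0487),-.85)
place(0,.075,.0013)"
```

```text
L median -41.68 std 0.22 slope deg -0.16 px (np.float64(263.5), 62) (np.float64(260.5), 130)
R median 41.6 std 0.23 slope deg -0.4 px (np.float64(376.5), 62) (np.float64(378.5), 130)
CL median -33.61 std 0.2 slope deg -0.18 px (np.float64(274.5), 62) (np.float64(272.5), 130)
CR median 33.49 std 0.2 slope deg -0.0 px (np.float64(364.5), 62) (np.float64(366.5), 130)
H median 52.04 std 0.03 slope deg -0.18 px (300, np.float64(172.5)) (342, np.float64(172.5))
Lo median -52.03 std 0.03 slope deg -0.19 px (300, np.float64(41.5)) (342, np.float64(41.5))
target centre [0.5576 0.0492 0.138 ]
t 4.3 pos [0.6849 0.0491 0.4001] tipz 0.2009 yaw -0.67 F [-0.3   0.64 -0.73] w 0.0599 tilt [-0.001  0.   ]
shift now-axes cm [-12.72   6.43  -0.15] | after-twist axes [-12.73   6.42  -0.18] twist 0.003
```

Centre fits to 0.1 mm. Move above the entry point.

jog_arm --deltas '[[[-4,0,-0.1,0.003,-1],[-4.4,0,-0.1,0,-1],[-4.3,2,0,0,-1],[0,4.4,0,0,-1],[0,0,0,0,-1]]]'

```text
time_s: 4.8
tool_pos: [0.5556, 0.0499, 0.3338]
orientation: [-0.707, 0.707, -0.006, 0.002]
force: [-0.1, -0.6, -1.2]
gripper_width: 0.0596
```

```bash
python3 -c "
from deck import *
place(0,.075,.0013);place(0,.027,.0013)"
```

```text
target centre [0.5576 0.0492 0.138 ]
t 4.8 pos [0.5556 0.0499 0.3338] tipz 0.1346 yaw -0.7 F [-0.09 -0.63 -1.21] w 0.0596 tilt [-0.005 -0.   ]
shift now-axes cm [ 0.2  -0.21 -0.08] | after-twist axes [ 0.2  -0.21 -0.07] twist 0.003
target centre [0.5779 0.0489 0.0945]
t 4.8 pos [0.5556 0.0499 0.3338] tipz 0.1346 yaw -0.7 F [-0.09 -0.63 -1.21] w 0.0596 tilt [-0.005 -0.   ]
shift now-axes cm [ 2.25  4.13 -0.08] | after-twist axes [ 2.23  4.14 -0.07] twist 0.003
```

jog_arm --deltas '[[[0.5,0.8,-0.08,0,-1],[0.6,1.1,0,0,-1],[0.6,1.2,0,0,-1],[0.55,1.05,0,0,-1],[0,0,0,0,-1]]]'

```text
time_s: 5.3
tool_pos: [0.5811, 0.0473, 0.2935]
orientation: [-0.707, 0.707, -0.006, 0.005]
force: [-0.6, 0.4, -0.3]
gripper_width: 0.0597
```

```bash
python3 -c "
from deck import *
place(0,.027,.0013); place(0,.008,.0013);shot('scene','s1'); shot('wrist','w4')
s=cv2.imread('pics/s1.png'); cv2.imwrite('pics/s1c.png',cv2.resize(s[160:320,260:460],(750,600)))"
```

```text
target centre [0.5779 0.0489 0.0945]
t 5.3 pos [0.5811 0.0473 0.2935] tipz 0.0943 yaw -0.85 F [-0.63  0.4  -0.3 ] w 0.0597 tilt [-0.002 -0.001]
shift now-axes cm [-0.32  0.11  0.15] | after-twist axes [-0.32  0.11  0.15] twist -0.0
target centre [0.5859 0.0488 0.0773]
t 5.3 pos [0.5811 0.0473 0.2935] tipz 0.0943 yaw -0.85 F [-0.63  0.4  -0.3 ] w 0.0597 tilt [-0.002 -0.001]
shift now-axes cm [0.48 1.83 0.15] | after-twist axes [0.48 1.83 0.15] twist -0.0
```

View pics/s1c.png

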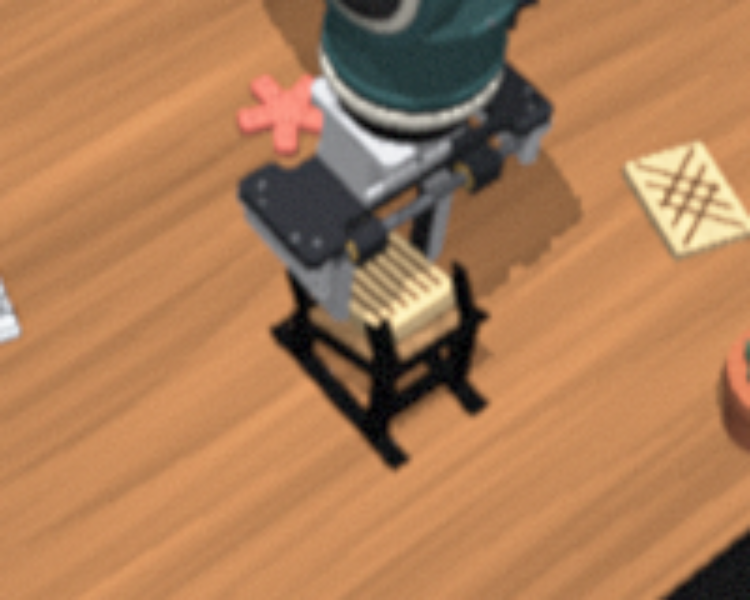

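View pics/w4.png

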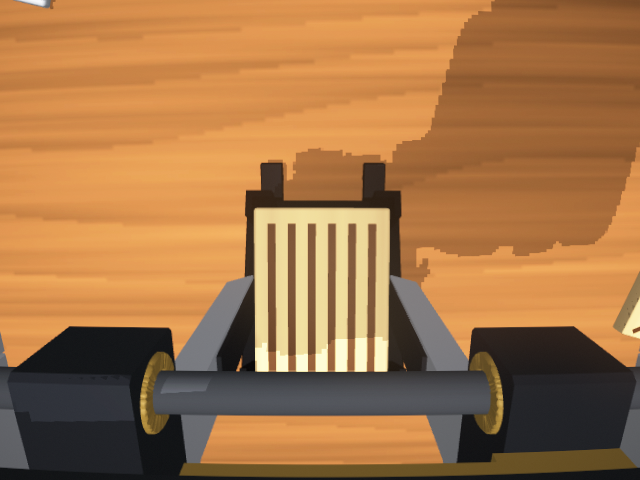

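jog_arm --deltas '[[[-0.2,0,0.1,0,-1],[0,0,0,0,-1]]]' --newtons 5

```text
time_s: 5.6
tool_pos: [0.5784, 0.0486, 0.2957]
orientation: [0.707, -0.707, 0.005, -0.005]
force: [0.3, -0.6, 0.3]
gripper_width: 0.0599
```

```bash
python3 -c "
from deck import *
place(0,.027,.0013); place(0,.008,.0013)"
```

```text
target centre [0.5779 0.0489 0.0945]
t 5.6 pos [0.5784 0.0486 0.2957] tipz 0.0965 yaw -0.84 F [ 0.33 -0.6   0.29] w 0.0599 tilt [0.001 0.   ]
shift now-axes cm [-0.05  0.33  0.02] | after-twist axes [-0.05  0.33  0.02] twist 0.0
target centre [0.5859 0.0488 0.0773]
t 5.6 pos [0.5784 0.0486 0.2957] tipz 0.0965 yaw -0.84 F [ 0.33 -0.6   0.29] w 0.0599 tilt [0.001 0.   ]
shift now-axes cm [0.75 2.05 0.02] | after-twist axes [0.75 2.05 0.02] twist 0.0
```

Lower slowly along the normal with a light grip so the tile pivots onto the slope.

jog_arm --deltas '[[[0.1,0.3,0,0,-1],[0.1,0.3,0,0,-1],[0.15,0.3,0,0,-1],[0.1,0.3,0,0,-1],[0,0,0,0,-1]]]'

```text
time_s: 6.1
tool_pos: [0.5831, 0.0483, 0.2826]
orientation: [-0.707, 0.707, -0.005, 0.005]
force: [0.1, 0.4, -1.0]
gripper_width: 0.0597
```

```bash
python3 -c "
from deck import *
place(0,.008,.0013);shot('scene','s2')
s=cv2.imread('pics/s2.png'); cv2.imwrite('pics/s2c.png',cv2.resize(s[200:300,300:425],(750,600)))"
```

```text
target centre [0.5859 0.0488 0.0773]
t 6.1 pos [0.5831 0.0483 0.2826] tipz 0.0834 yaw -0.85 F [ 0.08  0.44 -0.98] w 0.0597 tilt [-0.001 -0.   ]
shift now-axes cm [0.28 0.75 0.04] | after-twist axes [0.28 0.75 0.04] twist -0.0
```

View pics/s2c.png

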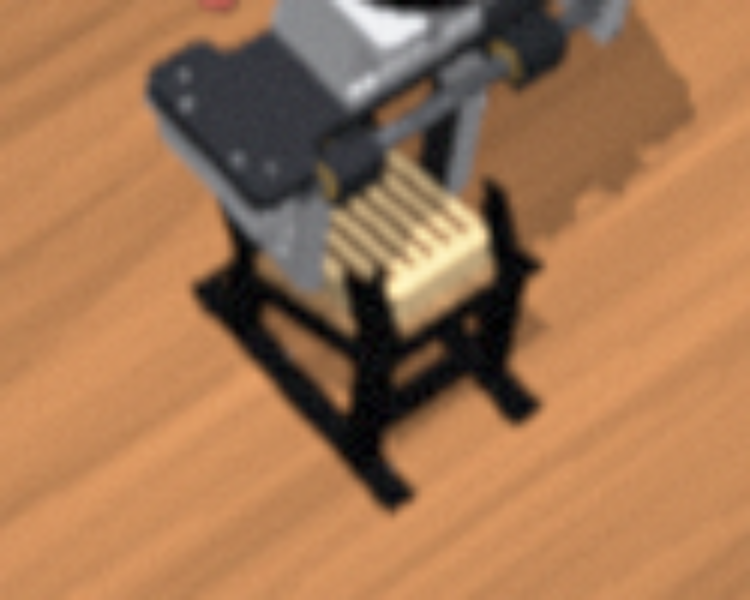

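jog_arm --deltas '[[[0.1,0.25,0.02,0,-1],[0.1,0.25,0,0,-1],[0.06,0.2,0,0,-1],[0,0,0,0,-1]]]'

```text
time_s: 6.55
tool_pos: [0.5857, 0.0485, 0.2759]
orientation: [-0.707, 0.707, -0.005, 0.005]
force: [0.3, -0.1, -0.3]
gripper_width: 0.0598
```

```bash
python3 -c "
from deck import *
place(0,.008,.0013);shot('scene','s3');shot('wrist','w5')
s=cv2.imread('pics/s3.png'); cv2.imwrite('pics/s3c.png',cv2.resize(s[200:300,300:425],(750,600)))"
```

```text
target centre [0.5859 0.0488 0.0773]
t 6.55 pos [0.5857 0.0485 0.2759] tipz 0.0767 yaw -0.85 F [ 0.3  -0.11 -0.35] w 0.0598 tilt [-0. -0.]
shift now-axes cm [0.02 0.07 0.02] | after-twist axes [0.02 0.07 0.02] twist 0.0
```

View pics/s3c.png

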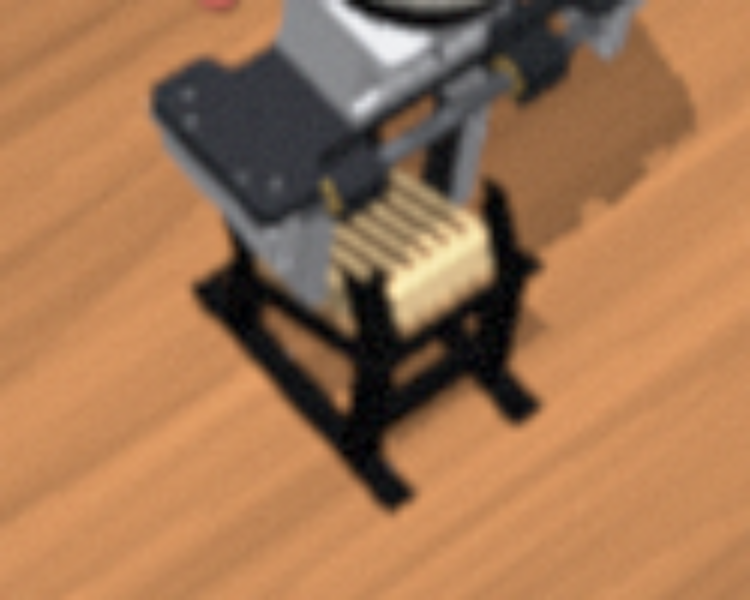

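View pics/w5.png

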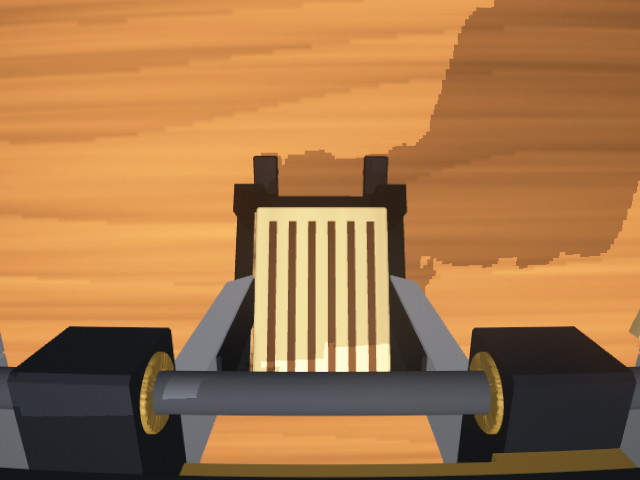

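jog_arm --deltas '[[[0.03,0.1,0,0,-1],[0,0,0,0,-1]]]'

```text
time_s: 6.85
tool_pos: [0.586, 0.0485, 0.2752]
orientation: [-0.707, 0.707, -0.005, 0.005]
force: [0.5, -0.4, -0.6]
gripper_width: 0.0597
```

jog_arm --deltas '[[[0,0,0,0,0.35],[0,0,0,0,0.35],[0,0,0,0,0.6],[0,0,0,0,0.6]]]'

```text
time_s: 7.25
tool_pos: [0.586, 0.0485, 0.2752]
orientation: [-0.707, 0.707, -0.005, 0.005]
force: [0.1, 0.8, -0.1]
gripper_width: 0.0738
```

```bash
python3 -c "
from deck import *
place(0,.008,.0013);shot('wrist','w6')"
```

```text
target centre [0.5859 0.0488 0.0773]
t 7.25 pos [0.586  0.0485 0.2752] tipz 0.076 yaw -0.84 F [ 0.12  0.78 -0.08] w 0.0738 tilt [ 0. -0.]
shift now-axes cm [-0.01  0.    0.02] | after-twist axes [-0.01  0.    0.02] twist 0.0
```

View pics/w6.png

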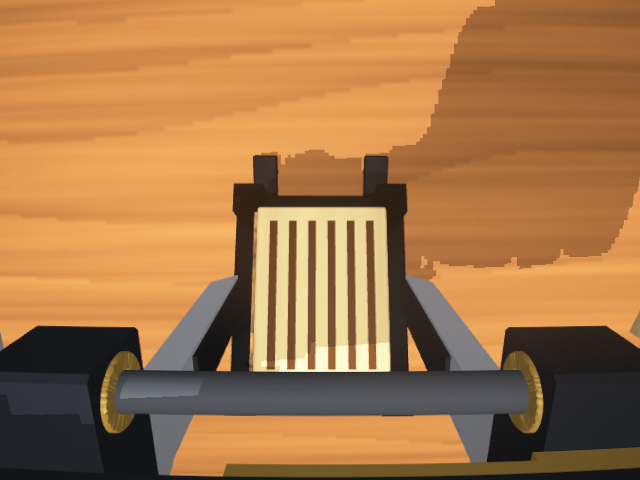

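jog_arm --deltas '[[[0,-1,0,0,0.6],[0,-1.5,0,0,0.6],[-0.4,-1.2,0,0,-1],[-0.45,0,0,0,-1],[0,0,0,0,-1]]]' --newtons 10

```text
time_s: 7.8
tool_pos: [0.5769, 0.0487, 0.3127]
orientation: [0.707, -0.707, 0.005, -0.005]
force: [0.1, 0.2, -0.1]
gripper_width: 0.0547
```

jog_arm --deltas '[[[0,0,0,0,-1],[0,0,0,0,-1],[0,0,0,0,-1],[0,0,0,0,-1],[0,0,0,0,-1]]]'

```text
time_s: 8.3
tool_pos: [0.5775, 0.0486, 0.312]
orientation: [-0.707, 0.707, -0.005, 0.005]
force: [0.4, -0.3, 0.2]
gripper_width: 0.0145
```

```bash
python3 -c "
from deck import *
go(.5775,.0487,.086,YAW);shot('wrist','w7')"
```

```text
t 8.3 pos [0.5775 0.0486 0.312 ] tipz 0.1128 yaw -0.85 F [ 0.44 -0.32  0.25] w 0.0145 tilt [-0. -0.]
shift now-axes cm [-0.    2.68  0.01] | after-twist axes [-0.    2.68  0.01] twist -0.0
```

View pics/w7.png

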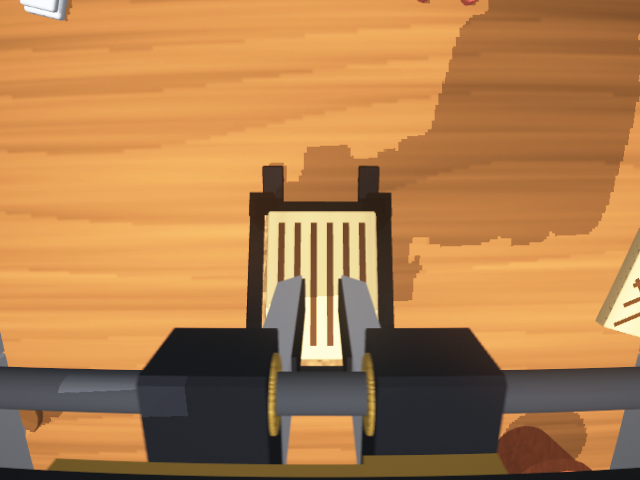

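jog_arm --deltas '[[[0,1.2,0,0,-1],[0,1.0,0,0,-1],[0,0.3,0,0,-1],[0,0,0,0,-1]]]'

```text
time_s: 8.75
tool_pos: [0.5773, 0.0486, 0.2862]
orientation: [-0.707, 0.707, -0.006, 0.005]
force: [-1.3, 0.2, -0.4]
gripper_width: 0.0005
```

jog_arm --deltas '[[[0,0.1,0,0,-1],[0,0.1,0,0,-1]]]'

```text
time_s: 8.95
tool_pos: [0.5776, 0.0486, 0.2854]
orientation: [-0.707, 0.707, -0.005, 0.005]
force: [0.5, 0.0, 0.3]
gripper_width: 0.0006
```

jog_arm --deltas '[[[0,0.05,0,0,-1],[0,0,0,0,-1]]]'

```text
time_s: 9.15
tool_pos: [0.5776, 0.0486, 0.285]
orientation: [0.707, -0.707, 0.005, -0.005]
force: [-0.0, 0.3, 2.9]
gripper_width: 0.0004
```

jog_arm --deltas '[[[0,0.05,0,0,-1],[0,0,0,0,-1]]]'

```text
time_s: 9.35
tool_pos: [0.5777, 0.0486, 0.2846]
orientation: [0.707, -0.707, 0.005, -0.006]
force: [-1.0, -0.5, 6.0]
gripper_width: 0.0005
```

jog_arm --deltas '[[[0,0.05,0,0,-1],[0,0,0,0,-1]]]'

```text
time_s: 9.55
tool_pos: [0.5777, 0.0486, 0.2844]
orientation: [0.707, -0.707, 0.005, -0.006]
force: [-2.0, -0.5, 12.7]
gripper_width: 0.0004
```

jog_arm --deltas '[[[0,0,0,0,-1],[0,0,0,0,-1],[0,-1,0,0,-1],[0,-3,0,0,-1],[0,-4,0,0,1]]]'

```text
time_s: 10.05
tool_pos: [0.577, 0.0486, 0.3638]
orientation: [-0.707, 0.707, -0.006, 0.004]
force: [0.5, 1.0, 1.3]
gripper_width: 0.0055
```

```bash
python3 -c "
from deck import *
go(.395,-.29,.16,20);shot('wrist','w8')"
```

```text
t 10.05 pos [0.577  0.0486 0.3638] tipz 0.1646 yaw -0.85 F [0.45 1.05 1.34] w 0.0055 tilt [-0.003 -0.001]
shift now-axes cm [-17.69   0.54 -34.13] | after-twist axes [-28.68   0.46 -25.6 ] twist -0.364
```

View pics/w8.png

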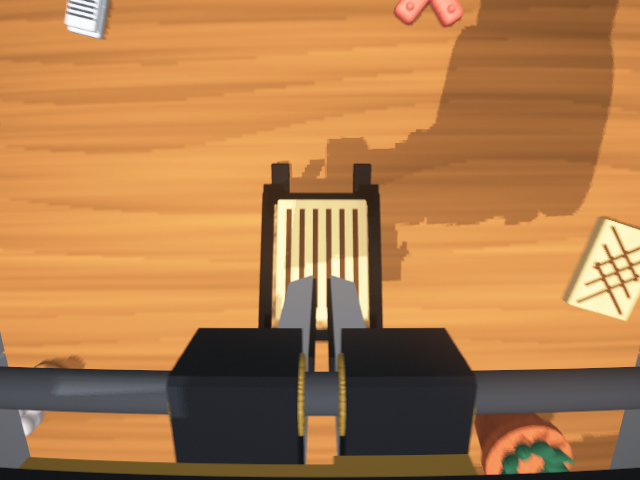

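jog_arm --deltas '[[[-2.2,-0.5,-4.2,0,1],[-2.2,0,-4.2,0,1],[-2.2,0,-4.2,0,1],[-2.2,0,-4.3,0,1],[-2.2,0,-4.3,0,1]]]'

```text
time_s: 10.6
tool_pos: [0.4631, -0.1632, 0.3692]
orientation: [0.707, -0.707, 0.005, -0.005]
force: [1.4, -0.2, 1.6]
gripper_width: 0.0486
```

jog_arm --deltas '[[[-2.2,0,-4.3,0,1],[-2.2,0,-4.3,0,1],[-2.2,0,-4.3,-0.114,1],[0,0,0,-0.125,1],[0,0,0,-0.125,1]]]'

```text
time_s: 11.1
tool_pos: [0.3966, -0.2891, 0.3691]
orientation: [-0.696, 0.697, 0.122, -0.122]
force: [0.4, 0.7, -0.4]
gripper_width: 0.089
```

```bash
python3 -c "
from deck import *
go(.395,-.29,.16,20);im,T=shot('wrist','w9')
go(.395,-.29,.16,20);print(proj('wrist',[[.461,-.266,.014]],T))"
```

```text
t 11.1 pos [ 0.3966 -0.2891  0.3691] tipz 0.1699 yaw 19.86 F [ 0.36  0.67 -0.35] w 0.089 tilt [ 0. -0.]
shift now-axes cm [-0.18  0.99 -0.03] | after-twist axes [-0.18  0.99 -0.03] twist -0.002
t 11.15 pos [ 0.3971 -0.2885  0.3691] tipz 0.1699 yaw 20.41 F [ 0.33 -0.82 -0.27] w 0.0921 tilt [ 0. -0.]
shift now-axes cm [-0.25  0.99 -0.07] | after-twist axes [-0.25  0.99 -0.07] twist 0.007
[[321.45046714 302.47829074]]
```

View pics/w9.png

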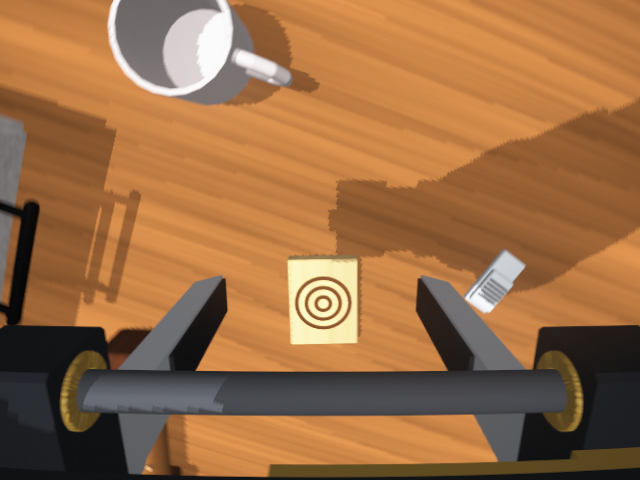

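```bash
python3 -c "
from deck import *
T,_=tool()
im=cv2.imread('pics/w9.png'); r,a=tile('wrist',im,T,.014,(265,385,235,365))
go(r[0]/1000,r[1]/1000,.005,a)"
```

```text
tile [ 460.7 -263.9] size [80.2 60.3] yaw 21.69
t 11.15 pos [ 0.3971 -0.2885  0.3691] tipz 0.1699 yaw 20.41 F [ 0.33 -0.82 -0.27] w 0.0921 tilt [ 0. -0.]
shift now-axes cm [ 6.82 16.49  0.09] | after-twist axes [ 6.82 16.49 -0.07] twist -0.022
```

jog_arm --deltas '[[[3.4,1,0,-0.01,1],[3.4,2,0,0,1],[0,4,0,0,1],[0,4,0,0,1],[0,2,0,0,1]]]'

```text
time_s: 11.65
tool_pos: [0.461, -0.2638, 0.236]
orientation: [0.697, -0.696, -0.123, 0.125]
force: [1.2, 0.6, 0.5]
gripper_width: 0.094
```

jog_arm --deltas '[[[0,0,0,0,1],[0,0,0,0,1]]]'

```text
time_s: 11.85
tool_pos: [0.4616, -0.2648, 0.2395]
orientation: [-0.696, 0.696, 0.124, -0.124]
force: [0.4, 0.7, 0.3]
gripper_width: 0.0942
```

```bash
python3 -c "
from deck import *
im,T=shot('wrist','w10')
r,a=tile('wrist',im,T,.014,(235,405,150,370))
go(r[0]/1000,r[1]/1000,.005,a);go(.4607,-.2639,.005,21.4)"
```

```text
tile [ 459.9 -265.6] size [81.4 59.8] yaw 20.63
t 11.9 pos [ 0.4618 -0.2649  0.24  ] tipz 0.0408 yaw 20.25 F [-0.18  0.18 -0.22] w 0.0941 tilt [ 0.001 -0.001]
shift now-axes cm [-0.21  3.58  0.  ] | after-twist axes [-0.21  3.58 -0.  ] twist -0.007
t 11.9 pos [ 0.4618 -0.2649  0.24  ] tipz 0.0408 yaw 20.25 F [-0.18  0.18 -0.22] w 0.0941 tilt [ 0.001 -0.001]
shift now-axes cm [-0.08  3.58  0.13] | after-twist axes [-0.07  3.58  0.13] twist -0.02
```

View pics/w10.png

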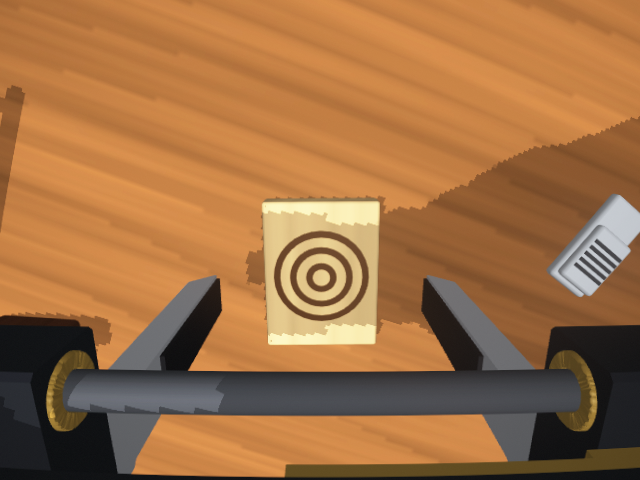

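```bash
python3 -c "
from deck import *
T,_=tool(); print(cast('wrist',[[321.5,277]],.014,T))"
```

```text
[[ 0.46171285 -0.26501827  0.014     ]]
```

jog_arm --deltas '[[[0,1.5,0,-0.007,1],[0,1.5,0,0,0.5],[0,0.55,0,0,-1],[0,0,0,0,-1],[0,0,0,0,-1]]]' --newtons 12

```text
time_s: 12.4
tool_pos: [0.4614, -0.2648, 0.2032]
orientation: [-0.696, 0.696, 0.127, -0.127]
force: [0.4, -0.2, -0.1]
gripper_width: 0.0657
```

jog_arm --deltas '[[[0,0,0,0,-1],[0,0,0,0,-1],[0,0,0,0,-1]]]'

```text
time_s: 12.7
tool_pos: [0.4615, -0.2647, 0.2035]
orientation: [-0.695, 0.696, 0.127, -0.127]
force: [0.2, 0.6, 1.8]
gripper_width: 0.0601
```

```bash
python3 -c "
from deck import *
go(.4617,-.265,.005,20.6)"
```

```text
t 12.7 pos [ 0.4615 -0.2647  0.2035] tipz 0.0043 yaw 20.7 F [0.17 0.63 1.78] w 0.0601 tilt [ 0. -0.]
shift now-axes cm [ 0.01 -0.07 -0.04] | after-twist axes [ 0.01 -0.07 -0.04] twist 0.002
```

jog_arm --deltas '[[[0,-1.5,0,0,-1],[0,-4,0,0,-1],[0,-4.5,0,0,-1],[0,-4.5,0,0,-1],[0,-2.5,0,0,-1]]]'

```text
time_s: 13.2
tool_pos: [0.4612, -0.265, 0.3779]
orientation: [-0.695, 0.696, 0.128, -0.126]
force: [0.2, 0.6, -0.5]
gripper_width: 0.06
```

```bash
python3 -c "
from deck import *
place(0,.095,.0027)"
```

```text
target centre [0.5492 0.0493 0.1561]
t 13.2 pos [ 0.4612 -0.265   0.3779] tipz 0.1787 yaw 20.67 F [ 0.19  0.59 -0.5 ] w 0.06 tilt [ 0.004 -0.002]
shift now-axes cm [19.31  2.51 26.31] | after-twist axes [ 8.33  2.53 31.56] twist 0.376
```

jog_arm --deltas '[[[0,0,0,0.125,-1],[0,0,0,0.125,-1],[0,0,0,0.125,-1],[1.1,0,4.2,0,-1],[1.1,0,4.2,0,-1]]]'

```text
time_s: 13.7
tool_pos: [0.4842, -0.1806, 0.3743]
orientation: [-0.707, 0.707, -0.006, 0.006]
force: [0.7, 0.5, 0.6]
gripper_width: 0.0598
```

jog_arm --deltas '[[[1.1,0,4.2,0,-1],[1.1,0,4.2,0,-1],[1.1,0,4.2,0,-1],[1.1,0.3,4,0,-1],[0.9,0.5,3.5,0,-1]]]'

```text
time_s: 14.2
tool_pos: [0.5404, 0.0214, 0.3666]
orientation: [0.707, -0.707, 0.004, -0.005]
force: [0.3, -0.4, -0.7]
gripper_width: 0.0599
```

jog_arm --deltas '[[[0.7,0.8,2.8,0,-1],[0,0,0,0,-1],[0,0,0,0,-1]]]'

```text
time_s: 14.5
tool_pos: [0.5475, 0.0473, 0.3579]
orientation: [-0.707, 0.707, -0.005, 0.005]
force: [-0.9, -0.5, -0.2]
gripper_width: 0.06
```

```bash
python3 -c "
from deck import *
place(0,.095,.0027); shot('wrist','w11')"
```

```text
target centre [0.5492 0.0493 0.1561]
t 14.5 pos [0.5475 0.0473 0.3579] tipz 0.1587 yaw -0.74 F [-0.88 -0.45 -0.16] w 0.06 tilt [ 0. -0.]
shift now-axes cm [0.16 0.53 0.2 ] | after-twist axes [0.16 0.53 0.2 ] twist 0.002
```

View pics/w11.png

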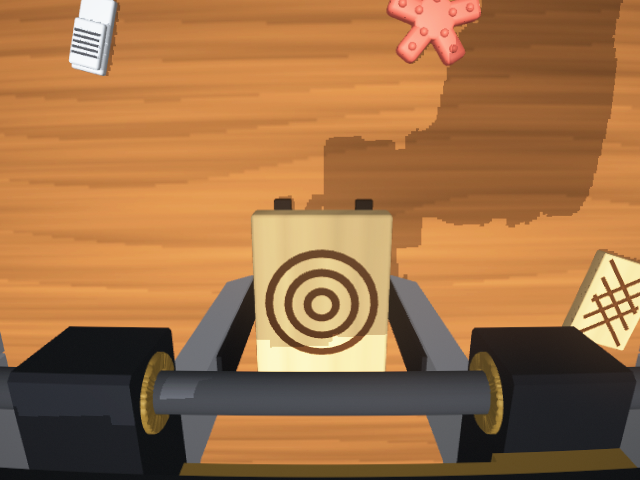

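```bash
python3 -c "
from deck import *
place(0,.042,.0027)"
```

```text
target centre [0.5716 0.049  0.1081]
t 14.55 pos [0.5475 0.0464 0.358 ] tipz 0.1588 yaw -0.82 F [-0.42  0.39  0.69] w 0.0596 tilt [ 0.001 -0.   ]
shift now-axes cm [2.4  5.34 0.29] | after-twist axes [2.4  5.34 0.29] twist 0.001
```

jog_arm --deltas '[[[0.5,1,0.25,0,-1],[0.5,1.2,0,0,-1],[0.5,1.2,0,0,-1],[0.5,1,0,0,-1],[0.3,0.6,0,0,-1]]]' --newtons 5

```text
time_s: 15.05
tool_pos: [0.571, 0.0491, 0.3056]
orientation: [-0.707, 0.707, -0.005, 0.004]
force: [-0.4, 0.2, 0.1]
gripper_width: 0.0599
```

jog_arm --deltas '[[[0,0,0,0,-1],[0,0,0,0,-1]]]'

```text
time_s: 15.25
tool_pos: [0.5708, 0.0493, 0.3072]
orientation: [-0.707, 0.707, -0.005, 0.005]
force: [-0.2, -0.9, 0.0]
gripper_width: 0.0598
```

```bash
python3 -c "
from deck import *
place(0,.042,.0027);place(0,.023,.0027)"
```

```text
target centre [0.5716 0.049  0.1081]
t 15.25 pos [0.5708 0.0493 0.3072] tipz 0.108 yaw -0.79 F [-0.16 -0.87  0.03] w 0.0598 tilt [-0. -0.]
shift now-axes cm [ 0.08  0.26 -0.03] | after-twist axes [ 0.08  0.26 -0.03] twist 0.001
target centre [0.5796 0.0488 0.0908]
t 15.25 pos [0.5708 0.0493 0.3072] tipz 0.108 yaw -0.79 F [-0.16 -0.87  0.03] w 0.0598 tilt [-0. -0.]
shift now-axes cm [ 0.88  1.98 -0.03] | after-twist axes [ 0.88  1.98 -0.03] twist 0.001
```

jog_arm --deltas '[[[0.13,0.3,-0.03,0,-1],[0.13,0.3,0,0,-1],[0.13,0.3,0,0,-1],[0.13,0.3,0,0,-1],[0.13,0.25,0,0,-1]]]'

```text
time_s: 15.75
tool_pos: [0.5772, 0.049, 0.2924]
orientation: [-0.707, 0.707, -0.005, 0.005]
force: [-1.0, 0.1, 0.9]
gripper_width: 0.0599
```

jog_arm --deltas '[[[0.1,0.25,0,0,-1],[0.08,0.2,0,0,-1],[0,0,0,0,-1],[0,0,0,0,-1]]]'

```text
time_s: 16.15
tool_pos: [0.5791, 0.049, 0.2882]
orientation: [-0.707, 0.707, -0.005, 0.005]
force: [0.9, -0.7, -0.5]
gripper_width: 0.0599
```

```bash
python3 -c "
from deck import *
place(0,.023,.0027);shot('scene','s4');shot('wrist','w12')
s=cv2.imread('pics/s4.png'); cv2.imwrite('pics/s4c.png',cv2.resize(s[200:300,300:425],(750,600)))"
```

```text
target centre [0.5796 0.0488 0.0908]
t 16.15 pos [0.5791 0.049  0.2882] tipz 0.089 yaw -0.78 F [ 0.86 -0.74 -0.47] w 0.0599 tilt [ 0. -0.]
shift now-axes cm [ 0.05  0.08 -0.01] | after-twist axes [ 0.05  0.08 -0.01] twist 0.001
```

View pics/s4c.png

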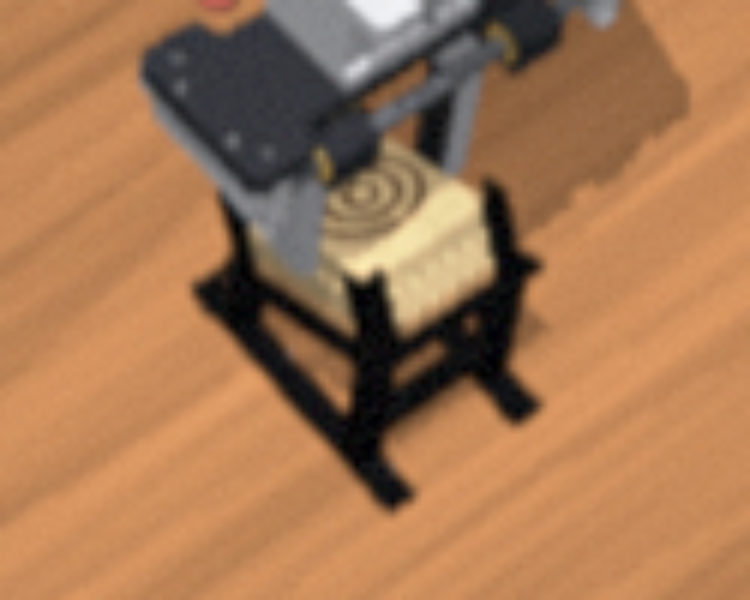

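View pics/w12.png

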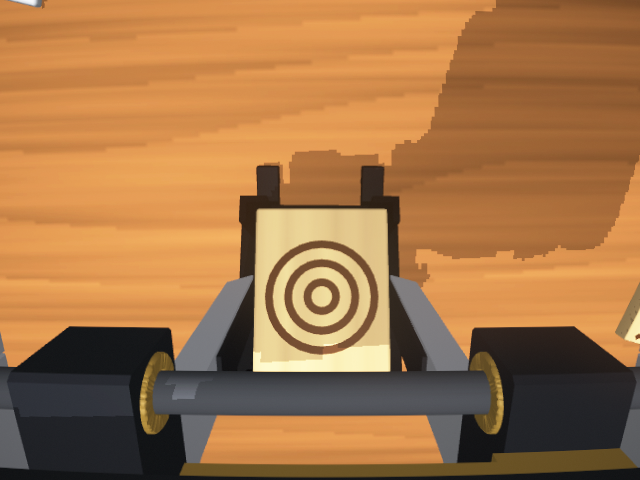

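jog_arm --deltas '[[[0.04,0.1,0,0,-1],[0,0,0,0,-1],[0,0,0,0,0.35],[0,0,0,0,0.35],[0,0,0,0,0.35]]]'

```text
time_s: 16.75
tool_pos: [0.5794, 0.049, 0.2872]
orientation: [-0.707, 0.707, -0.005, 0.005]
force: [0.4, 0.7, 0.7]
gripper_width: 0.0633
```

jog_arm --deltas '[[[0,0,0,0,0.6],[0,0,0,0,0.6]]]'

```text
time_s: 16.95
tool_pos: [0.5794, 0.0489, 0.2872]
orientation: [-0.707, 0.707, -0.005, 0.005]
force: [0.3, 0.3, -0.3]
gripper_width: 0.0739
```

```bash
python3 -c "
from deck import *
place(0,.023,.0027);shot('wrist','w13')"
```

```text
target centre [0.5796 0.0488 0.0908]
t 16.95 pos [0.5794 0.0489 0.2872] tipz 0.088 yaw -0.78 F [ 0.34  0.3  -0.3 ] w 0.0739 tilt [-0. -0.]
shift now-axes cm [ 0.02 -0.02 -0.01] | after-twist axes [ 0.02 -0.02 -0.01] twist 0.001
```

View pics/w13.png

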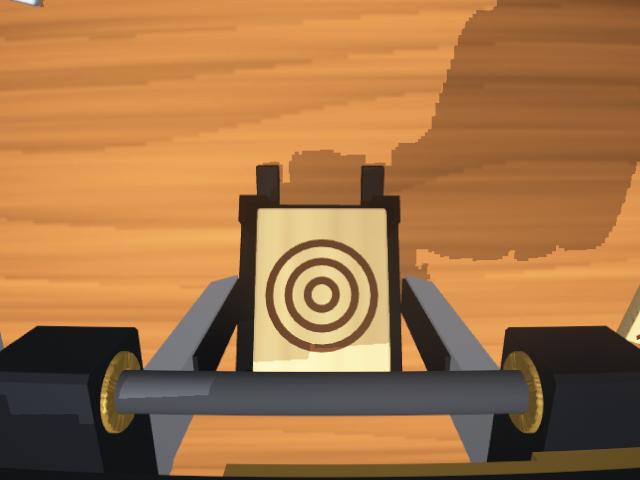

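jog_arm --deltas '[[[0,-1,0,0,0.6],[0,-1.5,0,0,0.6],[-0.4,-1.0,0,0,-1],[-0.4,0,0,0,-1],[0,0,0,0,-1]]]' --newtons 10

```text
time_s: 17.5
tool_pos: [0.5708, 0.0491, 0.3226]
orientation: [0.707, -0.707, 0.005, -0.005]
force: [-0.4, 0.3, 0.1]
gripper_width: 0.055
```

jog_arm --deltas '[[[0,0,0,0,-1],[0,0,0,0,-1],[0,0,0,0,-1],[0,0,0,0,-1],[0,0,0,0,-1]]]'

```text
time_s: 18.0
tool_pos: [0.5714, 0.049, 0.322]
orientation: [-0.707, 0.707, -0.005, 0.005]
force: [-0.3, -0.2, -0.2]
gripper_width: 0.0146
```

jog_arm --deltas '[[[0,1.0,0,0,-1],[0,0.8,0,0,-1],[0,0.3,0,0,-1],[0,0,0,0,-1]]]'

```text
time_s: 18.4
tool_pos: [0.5712, 0.049, 0.3004]
orientation: [-0.707, 0.707, -0.005, 0.004]
force: [-0.5, 0.9, 0.1]
gripper_width: 0.0004
```

```bash
python3 -c "
from deck import *
go(.5716,.0488,.0986,YAW)"
```

```text
t 18.4 pos [0.5712 0.049  0.3004] tipz 0.1012 yaw -0.78 F [-0.46  0.92  0.06] w 0.0004 tilt [-0.001 -0.   ]
shift now-axes cm [ 0.04  0.26 -0.02] | after-twist axes [ 0.04  0.26 -0.02] twist 0.001
```

jog_arm --deltas '[[[0,0.1,0,0,-1],[0,0.1,0,0,-1],[0,0,0,0,-1]]]'

```text
time_s: 18.7
tool_pos: [0.5714, 0.0491, 0.2992]
orientation: [-0.707, 0.707, -0.005, 0.005]
force: [-0.8, -0.7, 0.5]
gripper_width: -0.0001
```

jog_arm --deltas '[[[0,0.05,0,0,-1],[0,0,0,0,-1]]]'

```text
time_s: 18.9
tool_pos: [0.5714, 0.0491, 0.2987]
orientation: [-0.707, 0.707, -0.005, 0.005]
force: [-0.1, 0.5, -0.4]
gripper_width: 0.0003
```

jog_arm --deltas '[[[0,0.05,0,0,-1],[0,0,0,0,-1]]]'

```text
time_s: 19.1
tool_pos: [0.5714, 0.0491, 0.2981]
orientation: [-0.707, 0.707, -0.005, 0.005]
force: [-0.2, 0.1, -0.1]
gripper_width: 0.0003
```

jog_arm --deltas '[[[0,0.05,0,0,-1],[0,0,0,0,-1]]]'

```text
time_s: 19.3
tool_pos: [0.5714, 0.0491, 0.2977]
orientation: [-0.707, 0.707, -0.005, 0.005]
force: [-0.2, -0.3, 0.7]
gripper_width: 0.0006
```

jog_arm --deltas '[[[0,0.06,0,0,-1],[0,0,0,0,-1]]]'

```text
time_s: 19.5
tool_pos: [0.5715, 0.0491, 0.2973]
orientation: [0.707, -0.707, 0.005, -0.005]
force: [-1.0, -0.3, 5.2]
gripper_width: 0.0007
```

jog_arm --deltas '[[[0,0.06,0,0,-1],[0,0,0,0,-1]]]'

```text
time_s: 19.7
tool_pos: [0.5716, 0.0491, 0.297]
orientation: [0.707, -0.707, 0.005, -0.005]
force: [-2.2, -0.2, 10.3]
gripper_width: 0.0008
```

jog_arm --deltas '[[[0,0.04,0,0,-1],[0,0,0,0,-1]]]'

```text
time_s: 19.9
tool_pos: [0.5716, 0.049, 0.2968]
orientation: [0.707, -0.707, 0.005, -0.005]
force: [-3.0, -0.6, 13.3]
gripper_width: 0.0003
```

jog_arm --deltas '[[[0,0,0,0,-1],[0,0,0,0,-1],[0,-1,0,0,-1],[0,-3,0,0,-1],[0,-4,0,0,1]]]'

```text
time_s: 20.4
tool_pos: [0.5709, 0.049, 0.3761]
orientation: [-0.707, 0.707, -0.006, 0.004]
force: [0.4, 1.1, 0.3]
gripper_width: 0.0051
```

```bash
python3 -c "
from deck import *
shot('wrist','w14'); go(.553,.324,.165,-17)"
```

```text
t 20.45 pos [0.5723 0.0488 0.3834] tipz 0.1842 yaw -0.81 F [ 2.79 -0.62  8.03] w 0.0087 tilt [0.006 0.001]
shift now-axes cm [-2.33  1.93 27.49] | after-twist axes [-9.89  1.92 25.75] twist 0.283
```

View pics/w14.png

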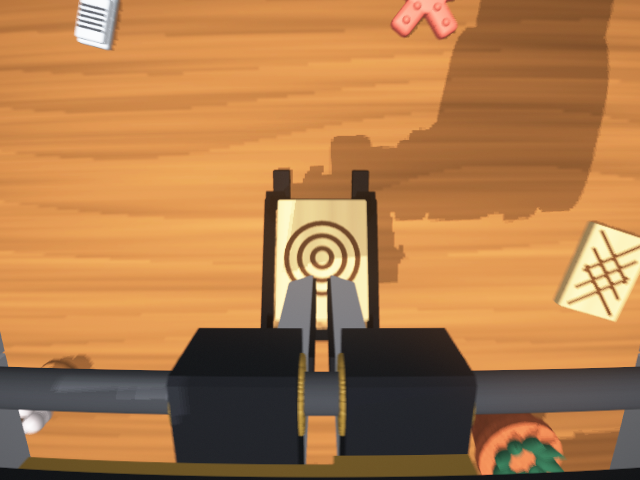

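Ringed tile sits centred in the caddy (rings at 321,257). On to the lattice tile.

jog_arm --deltas '[[[-0.3,0,4.2,0,1],[-0.3,0,4.3,0,1],[-0.3,0,4.3,0,1],[-0.3,0,4.3,0,1],[-0.3,0,4.3,0,1]]]'

```text
time_s: 20.95
tool_pos: [0.5589, 0.2649, 0.3764]
orientation: [0.707, -0.707, 0.005, -0.005]
force: [0.9, -0.7, 0.6]
gripper_width: 0.0492
```

jog_arm --deltas '[[[-0.4,0.5,4,0,1],[-0.4,0.6,2.1,0.1,1],[0,0.8,0,0.1,1],[0,0,0,0.083,1],[0,0,0,0,1]]]'

```text
time_s: 21.45
tool_pos: [0.552, 0.3246, 0.3569]
orientation: [-0.699, 0.699, -0.105, 0.105]
force: [-0.0, -0.3, 1.2]
gripper_width: 0.089
```

```bash
python3 -c "
from deck import *
im,T=shot('wrist','w15'); print(proj('wrist',[[.619,.304,.012]],T))
r,a=tile('wrist',im,T,.012,(235,405,200,370)); go(r[0]/1000,r[1]/1000,.004,a)"
```

```text
[[322.53764545 308.68659618]]
tile [618.1 303.7] size [60.3 80.1] yaw -17.19
t 21.5 pos [0.5521 0.3245 0.3572] tipz 0.158 yaw -16.89 F [-0.34 -0.22 -0.13] w 0.0922 tilt [ 0. -0.]
shift now-axes cm [ 6.92 15.4  -0.06] | after-twist axes [ 6.92 15.4  -0.03] twist 0.005
```

View pics/w15.png

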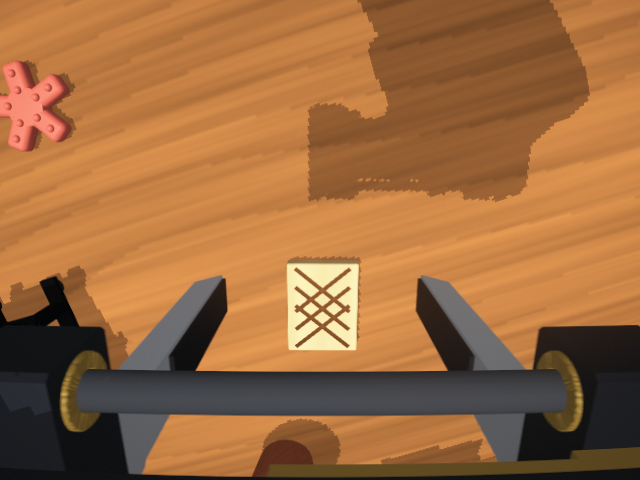

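jog_arm --deltas '[[[3.4,1,0,0.005,1],[3.5,2,0,0,1],[0,4,0,0,1],[0,4,0,0,1],[0,2,0,0,1]]]'

```text
time_s: 22.0
tool_pos: [0.6175, 0.3033, 0.2238]
orientation: [-0.699, 0.7, -0.106, 0.104]
force: [-0.4, 0.0, 1.2]
gripper_width: 0.0941
```

jog_arm --deltas '[[[0,0,0,0,1],[0,0,0,0,1]]]'

```text
time_s: 22.2
tool_pos: [0.6185, 0.3039, 0.2281]
orientation: [0.699, -0.699, 0.106, -0.106]
force: [0.7, 0.3, -0.5]
gripper_width: 0.0942
```

```bash
python3 -c "
from deck import *
im,T=shot('wrist','w16')
r,a=tile('wrist',im,T,.012,(235,405,150,370)); go(.6181,.3037,.004,-17.2)"
```

```text
tile [618.1 304. ] size [59.9 79.4] yaw -17.22
t 22.25 pos [0.6187 0.3041 0.2288] tipz 0.0296 yaw -17.23 F [0.31 0.09 0.77] w 0.0942 tilt [0.002 0.001]
shift now-axes cm [-0.05  2.56 -0.06] | after-twist axes [-0.04  2.56 -0.05] twist -0.001
```

View pics/w16.png

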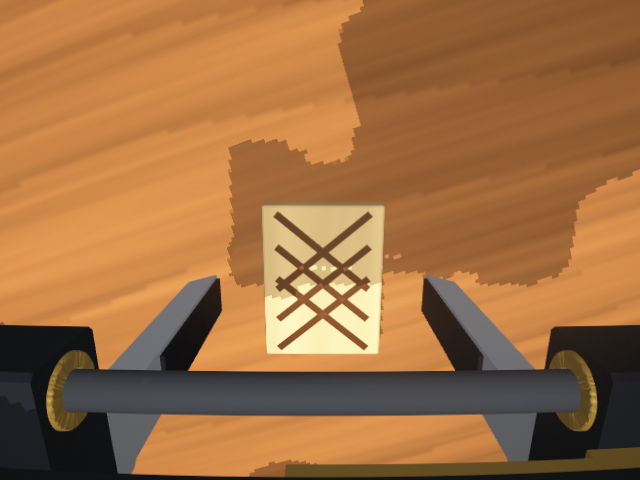

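jog_arm --deltas '[[[-0.05,1.3,-0.03,0,1],[0,1.2,0,0,0.5],[0,0.05,0,0,-1],[0,0,0,0,-1],[0,0,0,0,-1]]]' --newtons 12

```text
time_s: 22.75
tool_pos: [0.6176, 0.3039, 0.2018]
orientation: [-0.699, 0.699, -0.106, 0.106]
force: [-0.7, -0.2, -0.1]
gripper_width: 0.0652
```

jog_arm --deltas '[[[0,0,0,0,-1],[0,0,0,0,-1],[0,0,0,0,-1]]]'

```text
time_s: 23.05
tool_pos: [0.6176, 0.3039, 0.2019]
orientation: [0.699, -0.699, 0.106, -0.106]
force: [-0.6, -0.8, 2.2]
gripper_width: 0.0601
```

```bash
python3 -c "
from deck import *
go(.6181,.3039,.004,-17.2)"
```

```text
t 23.05 pos [0.6176 0.3039 0.2019] tipz 0.0027 yaw -17.28 F [-0.61 -0.81  2.24] w 0.0601 tilt [0. 0.]
shift now-axes cm [ 0.05 -0.13  0.01] | after-twist axes [ 0.05 -0.13  0.01] twist -0.001
```

jog_arm --deltas '[[[0,-1.5,0,0,-1],[0,-4,0,0,-1],[0,-4.5,0,0,-1],[0,-4.5,0,0,-1],[0,-3.5,0,0,-1]]]'

```text
time_s: 23.55
tool_pos: [0.6174, 0.3037, 0.3858]
orientation: [0.7, -0.698, 0.106, -0.107]
force: [-0.2, -0.2, -0.4]
gripper_width: 0.0598
```

```bash
python3 -c "
from deck import *
place(0,.105,.0033)"
```

```text
target centre [0.5449 0.0494 0.1652]
t 23.55 pos [0.6174 0.3037 0.3858] tipz 0.1866 yaw -17.3 F [-0.19 -0.17 -0.45] w 0.0598 tilt [0.002 0.001]
shift now-axes cm [  0.63   2.42 -26.44] | after-twist axes [ -6.87   2.47 -25.54] twist -0.287
```

jog_arm --deltas '[[[0,0,0,-0.097,-1],[0,0,0,-0.095,-1],[0,0,0,-0.095,-1],[-1.1,0,-4.2,0,-1],[-1.1,0,-4.2,0,-1]]]'

```text
time_s: 24.05
tool_pos: [0.5936, 0.2197, 0.3822]
orientation: [0.707, -0.707, 0.004, -0.005]
force: [1.5, -0.7, 0.0]
gripper_width: 0.06
```

jog_arm --deltas '[[[-1.2,0,-4.3,0,-1],[-1.2,0,-4.3,0,-1],[-1.1,0,-4.3,0,-1],[-1.1,0.6,-4.1,0,-1],[0,0,0,0,-1]]]'

```text
time_s: 24.55
tool_pos: [0.5444, 0.0453, 0.3765]
orientation: [-0.707, 0.707, -0.008, 0.008]
force: [1.0, 0.1, -0.1]
gripper_width: 0.0597
```

jog_arm --deltas '[[[0,0.8,0,0,-1],[0,0,0,0,-1],[0,0,0,0,-1]]]'

```text
time_s: 24.85
tool_pos: [0.5459, 0.052, 0.3675]
orientation: [0.707, -0.707, 0.005, -0.004]
force: [-1.0, -0.3, -1.1]
gripper_width: 0.0598
```

```bash
python3 -c "
from deck import *
shot('wrist','w17');place(0,.055,.0033)"
```

```text
target centre [0.5661 0.049  0.1198]
t 24.9 pos [0.546  0.0519 0.3676] tipz 0.1684 yaw -0.75 F [ 0.66  0.49 -0.75] w 0.0594 tilt [-0. -0.]
shift now-axes cm [ 2.01  5.18 -0.26] | after-twist axes [ 2.01  5.18 -0.25] twist 0.002
```

View pics/w17.png

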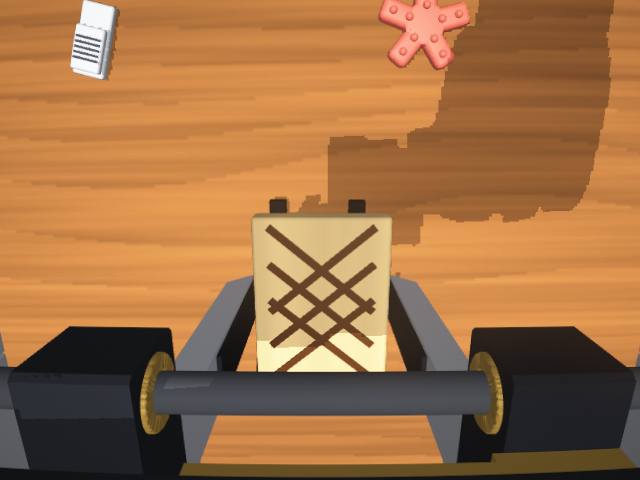

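Held squarely (centre ~321, 290). Descend along the normal.

jog_arm --deltas '[[[0.4,1,-0.25,0,-1],[0.4,1.1,0,0,-1],[0.4,1.1,0,0,-1],[0.4,1,0,0,-1],[0.4,0.8,0,0,-1]]]' --newtons 5

```text
time_s: 25.4
tool_pos: [0.566, 0.0481, 0.3162]
orientation: [-0.707, 0.707, -0.006, 0.005]
force: [1.0, -0.1, -1.3]
gripper_width: 0.0599
```

jog_arm --deltas '[[[0,0,0,0,-1],[0,0,0,0,-1]]]'

```text
time_s: 25.6
tool_pos: [0.5659, 0.0481, 0.3175]
orientation: [-0.707, 0.707, -0.005, 0.005]
force: [0.4, -0.2, -1.0]
gripper_width: 0.0597
```

```bash
python3 -c "
from deck import *
place(0,.055,.0033);place(0,.036,.0033)"
```

```text
target centre [0.5661 0.049  0.1198]
t 25.6 pos [0.5659 0.0481 0.3175] tipz 0.1183 yaw -0.85 F [ 0.37 -0.18 -0.95] w 0.0597 tilt [-0. -0.]
shift now-axes cm [0.02 0.17 0.1 ] | after-twist axes [0.02 0.17 0.1 ] twist 0.0
target centre [0.5741 0.0489 0.1026]
t 25.6 pos [0.5659 0.0481 0.3175] tipz 0.1183 yaw -0.85 F [ 0.37 -0.18 -0.95] w 0.0597 tilt [-0. -0.]
shift now-axes cm [0.82 1.89 0.1 ] | after-twist axes [0.82 1.89 0.1 ] twist 0.0
```

jog_arm --deltas '[[[0.12,0.3,0.08,0,-1],[0.12,0.3,0,0,-1],[0.13,0.3,0,0,-1],[0.13,0.3,0,0,-1],[0.13,0.25,0,0,-1]]]'

```text
time_s: 26.1
tool_pos: [0.5722, 0.0489, 0.3028]
orientation: [-0.707, 0.707, -0.005, 0.005]
force: [0.3, -0.7, 0.5]
gripper_width: 0.0598
```

jog_arm --deltas '[[[0.1,0.22,0,0,-1],[0.08,0.18,0,0,-1],[0,0,0,0,-1],[0,0,0,0,-1]]]'

```text
time_s: 26.5
tool_pos: [0.5739, 0.0488, 0.2991]
orientation: [-0.707, 0.707, -0.005, 0.005]
force: [0.2, -0.4, -0.6]
gripper_width: 0.06
```

```bash
python3 -c "
from deck import *
place(0,.036,.0033);shot('scene','s5');shot('wrist','w18')
s=cv2.imread('pics/s5.png'); cv2.imwrite('pics/s5c.png',cv2.resize(s[200:300,300:425],(750,600)))"
```

```text
target centre [0.5741 0.0489 0.1026]
t 26.5 pos [0.5739 0.0488 0.2991] tipz 0.0999 yaw -0.84 F [ 0.23 -0.38 -0.64] w 0.06 tilt [ 0. -0.]
shift now-axes cm [0.01 0.06 0.02] | after-twist axes [0.01 0.06 0.02] twist 0.0
```

View pics/s5c.png

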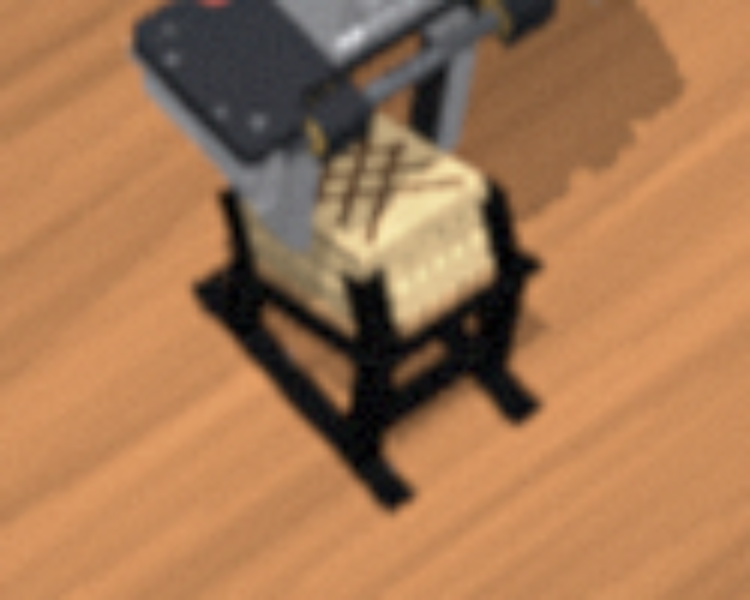

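View pics/w18.png

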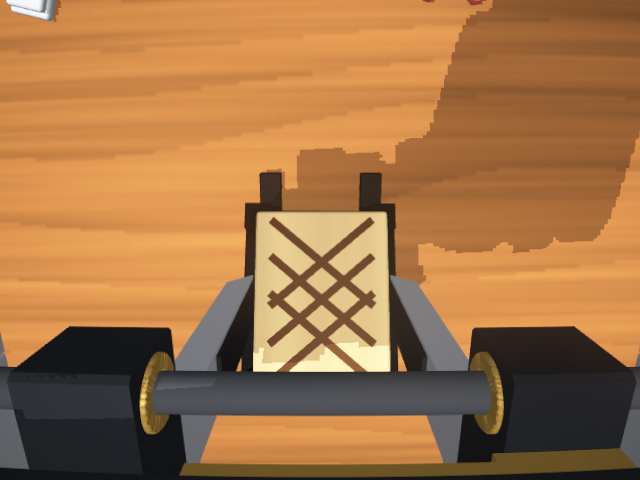

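jog_arm --deltas '[[[0.03,0.08,0,0,-1],[0,0,0,0,-1],[0,0,0,0,0.35],[0,0,0,0,0.35],[0,0,0,0,0.35]]]'

```text
time_s: 27.1
tool_pos: [0.5742, 0.0488, 0.2983]
orientation: [-0.707, 0.707, -0.005, 0.005]
force: [0.8, 0.5, -1.3]
gripper_width: 0.0635
```

jog_arm --deltas '[[[0,0,0,0,0.6],[0,0,0,0,0.6],[0,0,0,0,0.6]]]'

```text
time_s: 27.4
tool_pos: [0.5742, 0.0488, 0.2983]
orientation: [-0.707, 0.707, -0.005, 0.005]
force: [-0.1, 0.2, -0.4]
gripper_width: 0.0752
```

```bash
python3 -c "
from deck import *
place(0,.036,.0033);shot('wrist','w19')"
```

```text
target centre [0.5741 0.0489 0.1026]
t 27.4 pos [0.5742 0.0488 0.2983] tipz 0.0991 yaw -0.84 F [-0.09  0.16 -0.38] w 0.0752 tilt [ 0. -0.]
shift now-axes cm [-0.01 -0.02  0.01] | after-twist axes [-0.01 -0.02  0.01] twist 0.0
```

View pics/w19.png

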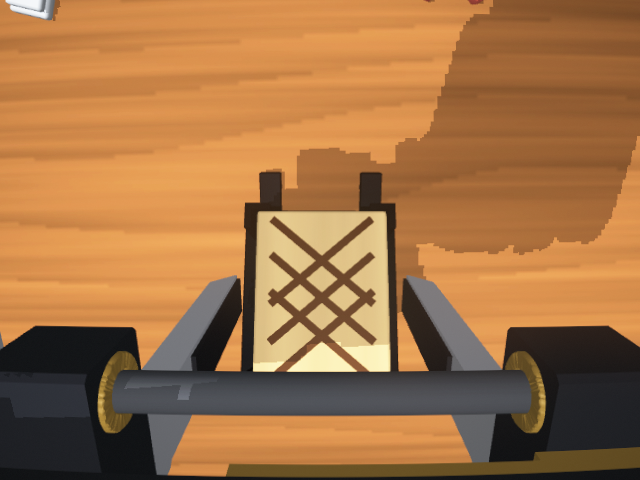

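jog_arm --deltas '[[[0,-1,0,0,0.6],[0,-1.5,0,0,0.6],[-0.4,-1.0,0,0,-1],[-0.35,0,0,0,-1],[0,0,0,0,-1]]]' --newtons 10

```text
time_s: 27.95
tool_pos: [0.5662, 0.0489, 0.3337]
orientation: [0.707, -0.707, 0.005, -0.005]
force: [-0.7, 0.0, -0.2]
gripper_width: 0.0546
```

jog_arm --deltas '[[[0,0,0,0,-1],[0,0,0,0,-1],[0,0,0,0,-1],[0,0,0,0,-1],[0,0,0,0,-1]]]'

```text
time_s: 28.45
tool_pos: [0.5667, 0.0489, 0.3331]
orientation: [-0.707, 0.707, -0.005, 0.005]
force: [0.1, -0.2, -0.0]
gripper_width: 0.0143
```

jog_arm --deltas '[[[0,1.0,0,0,-1],[0,0.8,0,0,-1],[0,0.3,0,0,-1],[0,0,0,0,-1]]]'

```text
time_s: 28.85
tool_pos: [0.5665, 0.0489, 0.3115]
orientation: [-0.707, 0.707, -0.006, 0.005]
force: [0.4, 0.5, 0.2]
gripper_width: 0.0006
```

```bash
python3 -c "
from deck import *
go(.5666,.0489,.1093,YAW)"
```

```text
t 28.85 pos [0.5665 0.0489 0.3115] tipz 0.1123 yaw -0.84 F [0.39 0.45 0.19] w 0.0006 tilt [-0.001 -0.   ]
shift now-axes cm [0.01 0.3  0.  ] | after-twist axes [0.01 0.3  0.  ] twist 0.0
```

jog_arm --deltas '[[[0,0.1,0,0,-1],[0,0.1,0,0,-1],[0,0,0,0,-1]]]'

```text
time_s: 29.15
tool_pos: [0.5667, 0.0489, 0.3103]
orientation: [-0.707, 0.707, -0.005, 0.005]
force: [0.1, -1.2, 0.4]
gripper_width: 0.0005
```

jog_arm --deltas '[[[0,0.06,0,0,-1],[0,0,0,0,-1]]]'

```text
time_s: 29.35
tool_pos: [0.5667, 0.0489, 0.3097]
orientation: [-0.707, 0.707, -0.005, 0.005]
force: [-0.4, -0.3, 0.4]
gripper_width: 0.0005
```

jog_arm --deltas '[[[0,0.06,0,0,-1],[0,0,0,0,-1]]]'

```text
time_s: 29.55
tool_pos: [0.5667, 0.0489, 0.309]
orientation: [-0.707, 0.707, -0.005, 0.005]
force: [0.3, 0.1, 0.3]
gripper_width: 0.0011
```

jog_arm --deltas '[[[0,0.06,0,0,-1],[0,0,0,0,-1]]]'

```text
time_s: 29.75
tool_pos: [0.5667, 0.0489, 0.3086]
orientation: [-0.707, 0.707, -0.005, 0.005]
force: [-0.3, -0.8, 1.8]
gripper_width: 0.0006
```

jog_arm --deltas '[[[0,0.05,0,0,-1],[0,0,0,0,-1]]]'

```text
time_s: 29.95
tool_pos: [0.5668, 0.0489, 0.3083]
orientation: [0.707, -0.707, 0.005, -0.005]
force: [-1.6, 0.8, 5.4]
gripper_width: 0.0008
```

jog_arm --deltas '[[[0,0.06,0,0,-1],[0,0,0,0,-1],[0,0,0,0,-1]]]'

```text
time_s: 30.25
tool_pos: [0.5669, 0.0489, 0.308]
orientation: [0.707, -0.707, 0.005, -0.005]
force: [-2.6, -0.3, 11.2]
gripper_width: 0.0007
```

jog_arm --deltas '[[[0,0.03,0,0,-1],[0,0,0,0,-1],[0,0,0,0,-1]]]'

```text
time_s: 30.55
tool_pos: [0.5669, 0.0488, 0.3079]
orientation: [0.707, -0.707, 0.005, -0.006]
force: [-4.2, -0.3, 14.1]
gripper_width: 0.0006
```

jog_arm --deltas '[[[0,-1,0,0,-1],[0,-3,0,0,-1],[0,-4,0,0,-1],[3,-1,0,0,-1],[3,0,0,0,-1]]]'

```text
time_s: 31.05
tool_pos: [0.6275, 0.0481, 0.4004]
orientation: [0.707, -0.707, 0.004, -0.006]
force: [0.5, -0.8, 0.1]
gripper_width: 0.0006
```

jog_arm --deltas '[[[3,0,0,0,-1],[3,0,0,0,-1],[0,0,0,0,-1],[0,0,0,0,-1]]]'

```text
time_s: 31.45
tool_pos: [0.6866, 0.047, 0.3967]
orientation: [-0.707, 0.707, -0.006, 0.005]
force: [0.1, 0.3, 0.0]
gripper_width: 0.0005
```

```bash
python3 -c "
from deck import *
im,T=shot('wrist','w20');go(.69,.049,.2,YAW)
shot('scene','s6'); shot('top','t6')
s=cv2.imread('pics/s6.png'); cv2.imwrite('pics/s6c.png',cv2.resize(s[200:300,300:425],(750,600)))"
```

```text
t 31.5 pos [0.6862 0.0471 0.397 ] tipz 0.1978 yaw -0.85 F [-1.58 -0.31 -0.19] w 0.0004 tilt [-0.001 -0.   ]
shift now-axes cm [ 0.37 -0.22  0.2 ] | after-twist axes [ 0.37 -0.22  0.2 ] twist 0.0
```

View pics/w20.png

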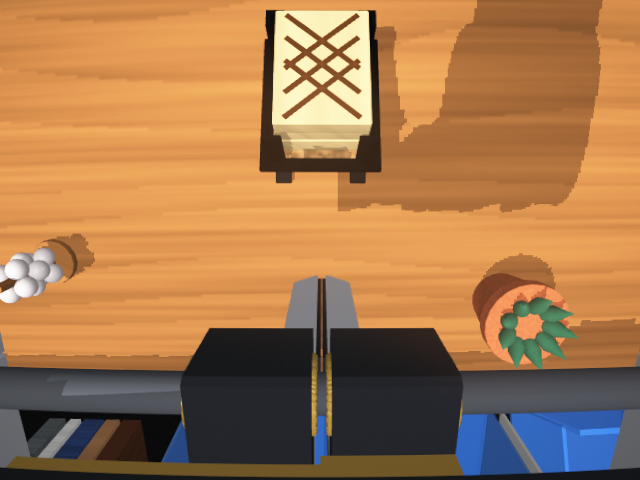

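View pics/s6c.png

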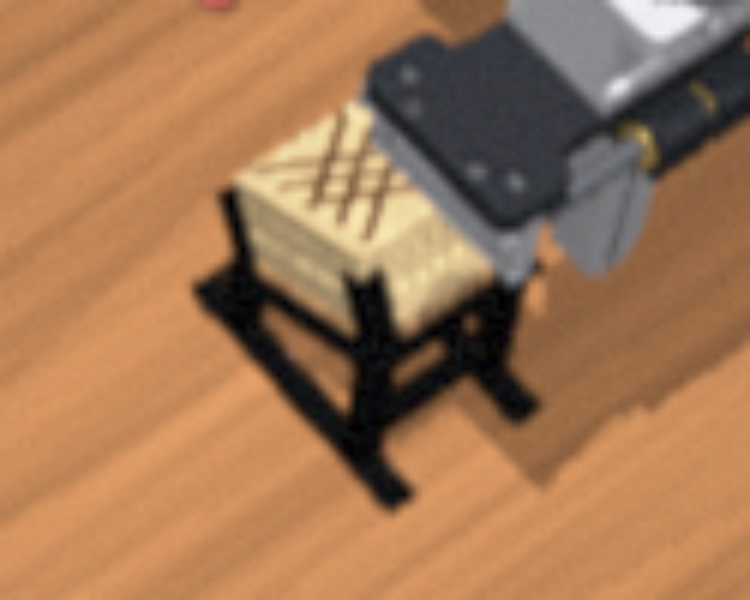

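View pics/t6.png

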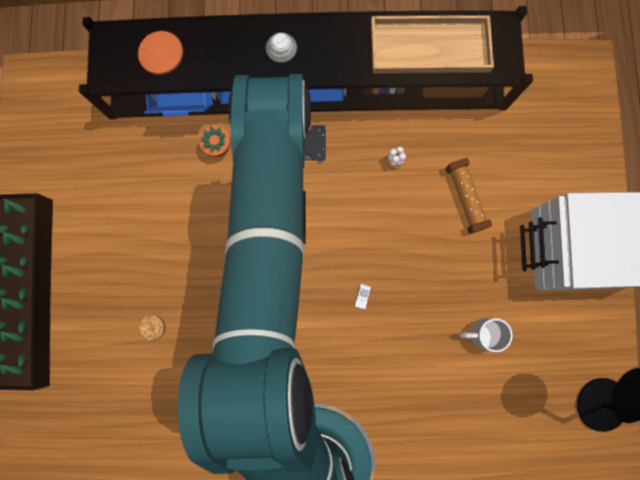

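```bash
python3 -c "
from deck import *
T,_=tool()
K,d,Tc=cam('wrist',T)
B=R.from_euler('ZY',[YAW,-25],degrees=True).as_matrix(); n=B[:,2]
im=cv2.imread('pics/w20.png'); hsv=cv2.cvtColor(im,cv2.COLOR_BGR2HSV); m=cv2.inRange(hsv,(15,20,225),(40,140,255)); k=np.zeros_like(m); k[0:128,262:385]=m[0:128,262:385]; k=cv2.morphologyEx(k,cv2.MORPH_CLOSE,np.ones((9,9)))
c=max(cv2.findContours(k,cv2.RETR_EXTERNAL,cv2.CHAIN_APPROX_NONE)[0],key=cv2.contourArea); print(cv2.boundingRect(c))
u=cv2.undistortPoints(c.reshape(-1,1,2).astype(float),K,d).reshape(-1,2); r=np.c_[u,np.ones(len(u))]@Tc[:3,:3].T; o=Tc[:3,3]
p=C+.042*n; P=o+r*((n@(p-o))/(r@n))[:,None]; q=((P-p)@B*1000)[:,:2].astype(np.float32); print(cv2.minAreaRect(q))
a=cv2.imread('pics/w20.png'); cv2.imwrite('pics/w20c.png',cv2.resize(a[0:190,245:400],None,fx=3.15,fy=3.15,interpolation=cv2.INTER_CUBIC))"
```

```text
(272, 10, 100, 116)
((-1.2686614990234375, -0.44853973388671875), (59.45359802246094, 80.21558380126953), 89.8409423828125)
```

View pics/w20c.png

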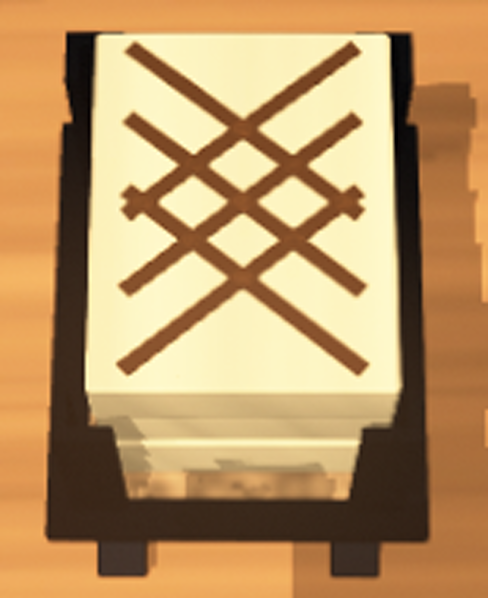

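```bash
python3 -c "
from bench import robot
print(robot.job_done())"
```

```text
the job is handed in; nothing more can be done
None
```

I stacked all three tiles in the caddy in the order ribbed, ringed, lattice and handed the job in at about 32 s; no verdict was reported. Each tile was gripped by its long sides and lowered along the slope's normal with a light grip, so it tilted onto the deck. I then let it go and pressed it on the middle.

**Pressing:** the fingertip force peaked at about 13 N on the ribbed tile, 13 N on the ringed one and 14 N on the lattice one. The tips met each tile within about 1 mm of the height expected for one lying flat.

**Final position:**
- **Lattice:** in the last wrist picture it lies about 1.3 mm downslope and 0.4 mm across from the deck's middle. It measured 80.2 x 59.5 mm on the deck-parallel plane where a flat tile should lie.
- **Ribbed and ringed:** both lie inside the corner angles. I judged their final positions by eye only, with the ribbed tile about 1 mm off to one side after its press.

**Surroundings:** no bystander looked moved, but the arm hid the star in the last overhead picture. I last saw it in place before the final press. The gripper was clear of everything at hand-in, and none of my checks failed or disagreed.

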